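Park the tester's drive lever and press its fixtures into the foam case

ROBOT

A 7-joint arm with a two-finger parallel gripper is mounted at the origin on the work surface. World frame = base frame: x ahead of the robot, y to its left, z up, the work surface at z = 0. Lengths are in mm, angles in rad, forces in N, time in s.
With the tool pointing down it reaches from about 400 to 875 mm from the base axis. Payload 4.4 kg.
Tool frame: the origin (TCP) lies at the very end of the fingers, on their centre line; the grasp point (between the pads) lies 19 mm behind it; z points along the fingers, y is the direction in which the jaws open and shut (so a half turn about z gives the same grasp; the last joint's range is limited). The gripper opens to 85 mm and grips with 20 to 120 N. Pads are 22 mm wide; open, the fingers measure 114 mm over their backs; the gripper's body (76 mm by 85 mm) begins 54 mm behind the grasp point. The pads swing forward as they close: fully open they stand 13 mm farther back than shut.
Start: joints at [1.086, 0.628, 0.038, 1.517, -0.027, 0.996, -0.02], TCP at [264.36, -593.828, 231.313] pointing down, gripper open.
Joint ranges: [-3.06, 3.06], [-0.37, 2.12], [-1.25, 1.32], [0.18, 2.47], [-1.1, 4.24], [0.23, 1.98], [-2.94, 2.94]. Speed limits (rad/s): [2.57, 2.57, 3.14, 3.14, 3.14, 3.14, 3.14].

INTERFACE

Orientations are given as [roll, pitch, yaw] about the fixed x, y, z axes, in that order (R = Rz(yaw) Ry(pitch) Rx(roll)).
In Python, from cell import ctrl gives the robot as it stands. The module is installed in compiled form; this text tells all that it offers.
- The arm moves only by the shell command python3 -m jog 'ROWS'. ROWS is text: rows parted by semicolons, each of 7 numbers parted by spaces: the shift along the tool's x, y, z in mm, then the turn, a rotation vector about the tool's x, y, z in degrees, then the opening, from -1 (shut) to 1 (fully open). In form: x y z wx wy wz claw; .... A call has 1 to 8 rows; each row is the pose to reach, as a shift and turn from the pose commanded when the call began, along the tool's axes at that moment; what a row does not reach only later rows make up. A row lasts 1/8 s, in which the tool goes at most 62.5 mm and 10.7 degrees, less where a joint would pass 70% of its speed; a pose out of reach is approached as far as the arm can. A call with a gripper value outside its range is refused whole. The fingers move at their own pace and stop on an object; the grip force is fixed at half the most. Time passes only in rows, so rows that repeat a pose let the fingers close. It gives the time, the measured TCP pose, the force and the opening at its end, in the units of the state.
- ctrl.read_state(): the state, without advancing time (a new reading comes with each control period).
- ctrl.get_image(name): name is "scene" or "top" or "wrist"; returns a dict with "image" (384x512x3 uint8, red, green, blue), "z_map" (384x512 float32, mm along the optical axis (not along the pixel's ray), 0 where there is no reading), "vertical_fov" (degrees; the focal length in pixels is half the picture's height over the tangent of half this angle, whatever the lens; pixels are square), "cx", "cy" (the principal point, pixels), "k1" (the pictures are not rectified: a ray, as slopes to the right and down, at radius r is drawn at 1 + k1 r^2 times it, then the intrinsics apply), "extrinsics" (4x4, takes a point from world to camera coordinates); the wrist camera has in their place "hand_eye" (4x4, takes a point from camera to tool coordinates, whose origin is the TCP and whose axes are the flange's). Camera axes: x right, y down, z forward; pixel columns grow to the right and rows downward; lengths in mm; the calibration is good to about 2 mm. A picture is of the moment at which its call begins: read the wrist's pose just before it.
- ctrl.finish_job(): hands the job in, once; it reports no verdict.
The state is a dict: "clock": time; "qpos": joint angles; "qd": joint speeds; "tau": joint torques, N m; "eef_pos": TCP position; "tool_rot": TCP orientation; "force": force on the tool from outside, world axes, zero at the start; "torque": the same for the moment, N m; "width": finger opening in mm.
Only numpy, scipy, OpenCV 4.12 (cv2) and the standard library are available. Lean on these libraries where they do the work, as an engineer would, in place of code of your own. Each camera call takes 0.05 s, during which the arm holds its last target.

TASK

Shut the test bench down: first move the drive lever through its H-gate, out of the rear right slot, across neutral and fully forward into the forward left slot (forward is away from the robot, left and right as seen from the robot). Then press every aluminium fixture lying on the bench fully home, flush, into the foam cutout of its own shape, leaving the lever parked and the round load cell standing where it is.

Things in the scene. Friction and masses are not known exactly. Their poses are not given: they have to be found in the camera images.
- bar_tang (a point): Aluminium fixture, 0.26 kg, may be absent: 20 mm thick flat foot, on it a tang (block 24 x, 36 y, 34 mm high). Site: tang's centre, 37 mm above the underside, 17 mm below the top; z up. Foot outline in point x, y (mm): BAR foot: a plain rectangle 32 (x) by 110 (y), centred on the tang.
- tee_tang (a point): Aluminium fixture, 0.26 kg, may be absent: 20 mm thick flat foot, on it a tang (block 24 x, 36 y, 34 mm high). Site: tang's centre, 37 mm above the underside, 17 mm below the top; z up. Foot outline in point x, y (mm): T foot: cross-bar x 2 to 32, y -42 to 42; stem 36 wide (y -18 to 18) running to x -43.
- ell_tang (a point): Aluminium fixture, 0.26 kg, may be absent: 20 mm thick flat foot, on it a tang (block 24 x, 36 y, 34 mm high). Site: tang's centre, 37 mm above the underside, 17 mm below the top; z up. Foot outline in point x, y (mm): L foot: one arm x -24 to 12, y -24 to 46; other arm x -24 to 46, y -24 to 12 (corner at -24, -24).
- fork_tang (a point): Aluminium fixture, 0.26 kg, may be absent: 20 mm thick flat foot, on it a tang (block 24 x, 36 y, 34 mm high). Site: tang's centre, 37 mm above the underside, 17 mm below the top; z up. Foot outline in point x, y (mm): FORK (U) foot: back x -24 to 12, y -38 to 38; two prongs from x 12 to 38, 24 wide, at y 14 to 38 and y -38 to -14.
- cross4_tang (a point): Aluminium fixture, 0.26 kg, may be absent: 20 mm thick flat foot, on it a tang (block 24 x, 36 y, 34 mm high). Site: tang's centre, 37 mm above the underside, 17 mm below the top; z up. Foot outline in point x, y (mm): PLUS foot: two bars 80 by 30 crossing at the tang, along x and y; it looks the same every quarter turn and may be seated in any of the four.
- bar_seat (a point): Where the bar fixture's _tang point lies, axes parallel, when fully home; fixed in the foam, 49 mm above the table. Cutout: foot outline plus 2.5 mm all round, 20 mm deep. Two springy lips, at the middle of its long sides, stand 4 mm proud near the mouth: a foot set down rests on them some 18 mm too high; a level push down of 5 to 20 N sends it home.
- tee_seat (a point): Where the T fixture's _tang point lies, axes parallel, when fully home; fixed in the foam, 49 mm above the table. Cutout: foot outline plus 2.5 mm all round, 20 mm deep. Two springy lips, on the sides of the stem, stand 4 mm proud near the mouth: a foot set down rests on them some 18 mm too high; a level push down of 5 to 20 N sends it home.
- ell_seat (a point): Where the L fixture's _tang point lies, axes parallel, when fully home; fixed in the foam, 49 mm above the table. Cutout: foot outline plus 2.5 mm all round, 20 mm deep. Four springy lips, halfway along both sides of both arms, stand 4 mm proud near the mouth: a foot set down rests on them some 18 mm too high; a level push down of 5 to 20 N sends it home.
- fork_seat (a point): Where the fork fixture's _tang point lies, axes parallel, when fully home; fixed in the foam, 49 mm above the table. Cutout: foot outline plus 2.5 mm all round, 20 mm deep. Two springy lips, at the middle of the back and between the prongs, stand 4 mm proud near the mouth: a foot set down rests on them some 18 mm too high; a level push down of 5 to 20 N sends it home.
- cross4_seat (a point): Where the plus fixture's _tang point lies, axes parallel, when fully home; fixed in the foam, 49 mm above the table. Cutout: foot outline plus 2.5 mm all round, 20 mm deep. Four springy lips, on both sides of the two x arms, stand 4 mm proud near the mouth: a foot set down rests on them some 18 mm too high; a level push down of 5 to 20 N sends it home.
- foam: Dark foam insert, 210 (x) by 310 (y) mm, in a thin grey shell, fixed to the bench; surface 32 mm above the table, five cutouts (bar, T, L, fork, plus) with blue-grey floors. Origin: centre of its underside.
- gate_centre (a point): On the grey drive unit (box 150 by 140 by 80 mm, fixed; steel H-gate plate on top, up to 87 mm). Site: 150 mm above the table, where the lever knob's middle is when the lever is upright in neutral. Unit axes: x forward (away from the robot), y left. Neutral slot along y; four end slots along x at its left and right ends, forward and rearward.
- knob (a point): Middle of the black ball knob (36 mm diameter) on the unit's lever (10 mm stem). It moves on a sphere of radius 145 mm about a pivot 145 mm below gate_centre, up to 39 mm to each side and 39 mm fore and aft: offset from the pivot in unit axes = 145 mm * (sin s, cos s sin c, cos s cos c), s = shift, c = cross.
- cross (a joint): Sideways lean of the lever, rad, + to the left; -0.275 to 0.275; slots at about +0.27 (left) and -0.27 (right). Friction holds it where it is left (about 2 N at the knob).
- shift (a joint): Fore-aft lean of the lever, rad, + forward; -0.275 to 0.275. Sideways motion is possible only within about 0.02 of 0 (neutral); held by friction.
- load_cell: Bystander: round steel load cell, 68 mm diameter, 50 mm high, 0.9 kg, standing among the fixtures (no cutout is for it). Origin: centre of its underside.

How it is judged:
By the outcome, as a careful person would: the job done as asked, in the order asked, and still so for the second after the job is handed in, with the robot touching nothing.
Of bar, tee, ell, fork, cross4 only 3 to 5 are there at a start; the rules pass over those that are not, and their reading is None.
At some moment in a run one of bar, tee, ell, fork, cross4 may be knocked a few centimetres aside while the robot is not near it.
Once in a run the grip may slacken for a moment while it holds something.
It also fails if it takes over 210 s, if anything falls off the work surface, if the arm or the gripper's body presses on something with over 40 N, if the wrist force passes 120 N, or if a joint passes its speed limit or range.

## Working session

There is one attempt and no reset: what is moved stays moved. The work goes in short steps, Python scripts to look and compute and a shell command to move; the robot and the scene stay as the last step left them, time stands still between calls to the robot, and variables do not carry over. Pictures are saved under pics/ and viewed, and the job is handed in when it is done.

```bash
ls; mkdir -p pics; cat > h.py <<'E'
import numpy as np, cv2, pickle
from cell import ctrl
from scipy.spatial.transform import Rotation as R
def T_tool(s=None):
    s=s or ctrl.read_state(); T=np.eye(4); T[:3,:3]=R.from_euler('xyz',s['tool_rot']).as_matrix(); T[:3,3]=s['eef_pos']; return T
def grab(name):
    s=ctrl.read_state(); d=ctrl.get_image(name)
    d['T']= T_tool(s)@np.array(d['hand_eye']) if name=='wrist' else np.linalg.inv(np.array(d['extrinsics']))
    return d
def K(d):
    h=d['image'].shape[0]; f=h/2/np.tan(np.radians(d['vertical_fov'])/2)
    return f
def rays(d,uv):
    f=K(d); uv=np.asarray(uv,float); p=np.stack([(uv[...,0]-d['cx'])/f,(uv[...,1]-d['cy'])/f],-1)
    q=p.copy()
    for _ in range(30): q=p/(1+d['k1']*(q**2).sum(-1,keepdims=True))
    return np.concatenate([q,np.ones_like(q[...,:1])],-1)
def cloud(d):
    h,w=d['z_map'].shape; u,v=np.meshgrid(np.arange(w),np.arange(h))
    X=rays(d,np.stack([u,v],-1))*d['z_map'][...,None]
    return X@d['T'][:3,:3].T+d['T'][:3,3]
def onz(d,uv,z):
    r=rays(d,uv)@d['T'][:3,:3].T; o=d['T'][:3,3]
    return o+r*((z-o[2])/r[...,2:3])
def proj(d,P):
    P=np.asarray(P,float); c=(P-d['T'][:3,3])@d['T'][:3,:3]; q=c[...,:2]/c[...,2:3]
    q=q*(1+d['k1']*(q**2).sum(-1,keepdims=True)); return q*K(d)+np.array([d['cx'],d['cy']])
def save(d,n): cv2.imwrite('pics/'+n+'.png',d['image'][...,::-1])
E
python3 - <<'E'
from h import *
print(ctrl.read_state())
for n in('top','scene','wrist'):
    d=grab(n); save(d,n+'0'); pickle.dump(d,open(n+'0.pkl','wb'))
    print(n,d['vertical_fov'],d['cx'],d['cy'],d['k1'],d['T'].round(2).tolist(), (d['z_map']==0).mean())
    if n=='wrist': print(d['hand_eye'])
E
```

```text
pics
{'clock': 0.0, 'qpos': array([ 1.08623447,  0.62930752,  0.03847429,  1.51833656, -0.02699252,
        0.9962932 , -0.01999107]), 'qd': array([ 0.00081586, -0.00202941,  0.00058589,  0.00019566,  0.00087867,
       -0.00079821,  0.0016049 ]), 'tau': array([ 2.15856135e-04, -5.63397002e+01,  1.22603998e+00, -1.93437767e+01,
        1.09014902e-02,  1.04322188e-02, -5.08576051e-06]), 'eef_pos': array([ 264.07278166, -593.28237533,  230.42474536]), 'tool_rot': array([-3.13976746e+00,  4.66615669e-05,  4.18749451e-01]), 'force': array([-0.16589472,  0.08220547,  0.62210142]), 'torque': array([-0.00464023, -0.06168082, -0.03278131]), 'width': 85.21587095992335}
top 47.808094413578566 253.43458239005344 185.3598690770735 -0.016248485427329113 [[0.01, -0.99, 0.15, 379.37], [-1.0, -0.01, 0.02, -35.96], [-0.02, -0.15, -0.99, 1279.56], [0.0, 0.0, 0.0, 1.0]] 0.004160563151041667
scene 48.15777339409337 248.6303995848197 185.2931036303559 0.014089397576539296 [[-0.5, 0.5, -0.71, 1469.23], [0.87, 0.31, -0.39, 490.04], [0.02, -0.81, -0.59, 871.23], [0.0, 0.0, 0.0, 1.0]] 0.003997802734375
wrist 66.64585104436692 251.98411281147872 191.0255768338466 -0.03128419350019081 [[0.41, -0.88, -0.24, 326.1], [-0.91, -0.39, -0.11, -566.9], [-0.0, 0.26, -0.96, 373.42], [0.0, 0.0, 0.0, 1.0]] 0.004175821940104167
[[ 1.22642945e-03 -9.64744205e-01 -2.63186462e-01  6.73480853e+01]
 [ 9.99999201e-01  1.10222289e-03  6.19580960e-04  8.29748540e-01]
 [-3.07646997e-04 -2.63187012e-01  9.64744786e-01 -1.42920885e+02]
 [ 0.00000000e+00  0.00000000e+00  0.00000000e+00  1.00000000e+00]]
```

View pics/top0.png

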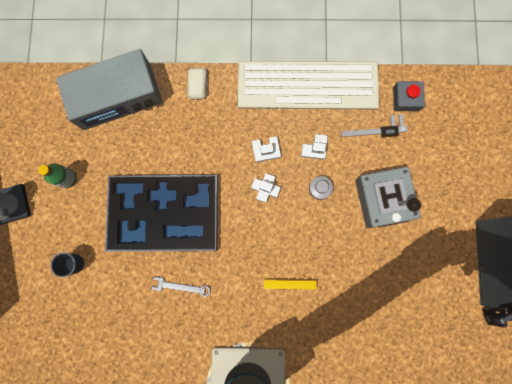

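View pics/scene0.png

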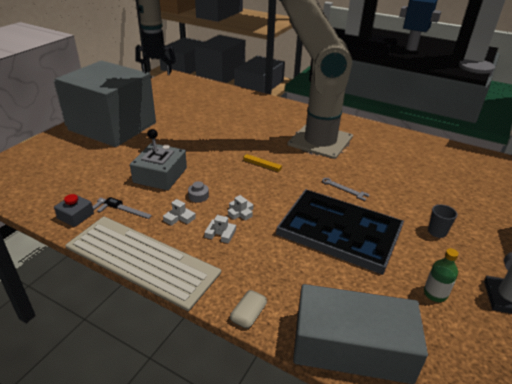

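The top view shows a fork at (267,149), an L at (315,147), a plus at (266,187), the load cell at (321,187), the drive unit at about (390,197), and the foam at about (162,213). Next I'll measure these.

```bash
python3 - <<'E'
from h import *
d=pickle.load(open('top0.pkl','rb')); C=cloud(d)
im=d['image'][...,::-1]
cv2.imwrite('pics/unit.png',cv2.resize(im[155:240,345:435],None,fx=7,fy=7,interpolation=cv2.INTER_CUBIC))
cv2.imwrite('pics/fix.png',cv2.resize(im[125:215,240:345],None,fx=7,fy=6.6,interpolation=cv2.INTER_CUBIC))
cv2.imwrite('pics/foam.png',cv2.resize(im[165:260,98:225],None,fx=6.2,fy=6.2,interpolation=cv2.INTER_CUBIC))
x,y,z=C[...,0],C[...,1],C[...,2]
print(np.median(z[280:330,60:140]))
r=np.s_[155:240,345:435]; Z=z[r]; P=C[r]
m=(Z>70)&(Z<95); rect=cv2.minAreaRect(P[m][:,:2].astype(np.float32)); print('unit',m.sum(),rect,np.median(Z[m]))
m=(Z>120); print('knob',m.sum(),P[m].mean(0),P[m].max(0),P[m].min(0))
r=np.s_[160:260,95:225]; Z=z[r]; P=C[r]
m=(Z>22)&(Z<45); print('foam',m.sum(),cv2.minAreaRect(P[m][:,:2].astype(np.float32)),np.median(Z[m]))
r=np.s_[130:215,240:345]; Z=z[r]; P=C[r]
m=(Z>10).astype(np.uint8); n,l,s,c=cv2.connectedComponentsWithStats(m)
for i in range(1,n):
    if s[i,4]>50:
        q=P[l==i]; t=q[q[:,2]>45]
        print(s[i],q.mean(0).round(1),q[:,2].max(), 'tang',len(t), t[:,:2].mean(0).round(1) if len(t) else '', cv2.minAreaRect(t[:,:2].astype(np.float32)) if len(t)>3 else '')
E
```

```text
0.8114958405350308
unit 2559 ((530.2958374023438, -390.89813232421875), (150.694091796875, 141.74208068847656), 11.50177001953125) 81.76366989403391
knob 187 [ 482.14000292 -373.09489433  314.79640262] [ 517.81224154  -35.95821891 1279.55710944] [ 379.36676321 -450.32217447  136.66566133]
foam 5992 ((481.19036865234375, 259.2058410644531), (222.16636657714844, 324.9295349121094), 0.8729859590530396) 32.43985111105155
[ 61   4  27  25 445] [ 675.1 -189.1   40.9] 1279.5571094353015 tang 113 [ 663.6 -191.2] ((529.9266357421875, -128.149658203125), (38.453758239746094, 350.986328125), 64.77218627929688)
[ 12   7  29  25 481] [669.4 -44.6  34.1] 1279.5571094353015 tang 113 [662.7 -45.4] ((530.8159790039062, -50.05488586425781), (301.8858642578125, 37.51377487182617), 1.7658476829528809)
[ 11  44  29  29 462] [556.5 -43.6  34.5] 1279.5571094353015 tang 111 [555.2 -44. ] ((476.94268798828125, -31.932350158691406), (36.657249450683594, 191.84716796875), 81.54519653320312)
[ 69  46  24  24 444] [ 557.4 -202.6   42.8] 1279.5571094353015 tang 127 [ 557.1 -202.4] ((478.42352294921875, -124.05915832519531), (32.237083435058594, 264.7462463378906), 45.25125503540039)
```

```bash
python3 - <<'E'
import cv2
for n in('unit','fix','foam'): print(cv2.imread('pics/%s.png'%n).shape)
E
```

```text
(595, 630, 3)
(594, 735, 3)
(589, 787, 3)
```

View pics/unit.png

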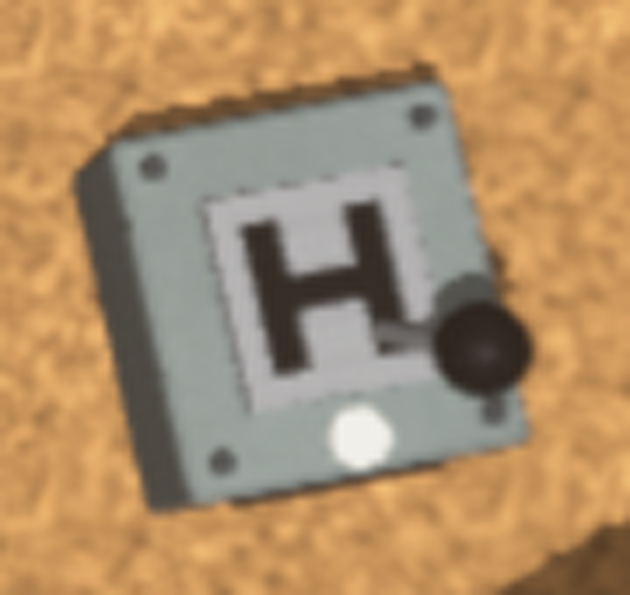

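View pics/fix.png

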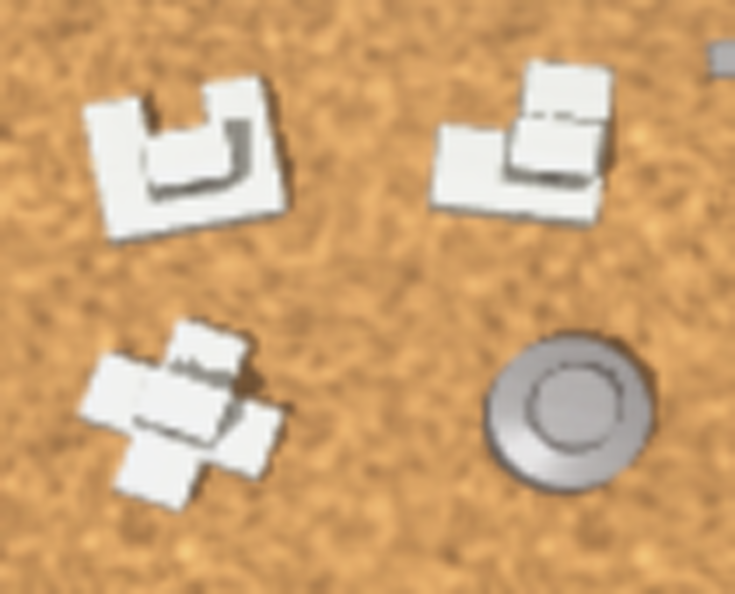

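View pics/foam.png

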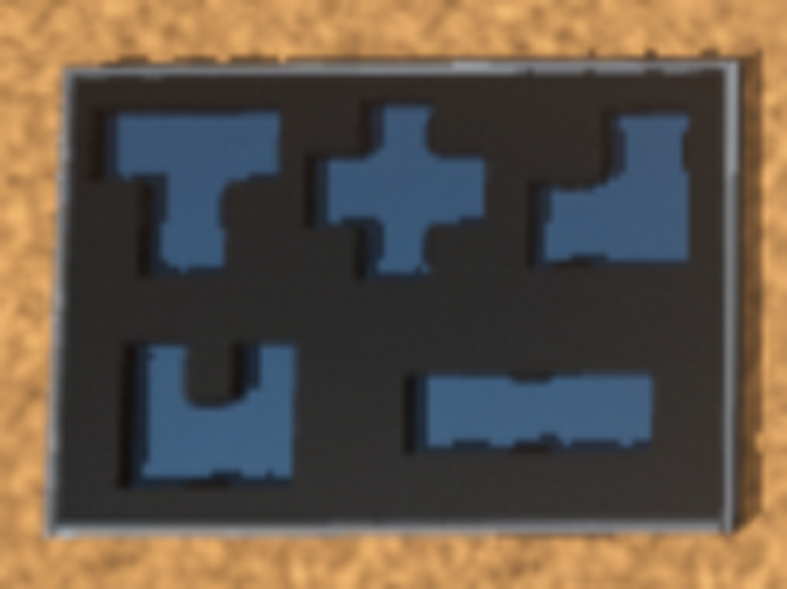

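The unit's yaw is about +11.5°, and the lever is in the rear right slot. I'll refine these from the wrist camera above the unit.

```bash
cat >> h.py <<'E'
def go(x,y,z,yaw,ref=None):
    """print shift in tool axes, rotvec deg, from current measured pose (or ref 4x4) to target pointing down"""
    A=T_tool() if ref is None else ref
    # choose nearest half-turn? leave to caller
    B=np.eye(4); B[:3,:3]=R.from_euler('xyz',[np.pi,0,yaw]).as_matrix(); B[:3,3]=[x,y,z]
    D=np.linalg.inv(A)@B
    print('shift',D[:3,3].round(1),'rot',np.degrees(R.from_matrix(D[:3,:3]).as_rotvec()).round(1))
def st():
    s=ctrl.read_state(); print('t',round(s['clock'],2),'p',s['eef_pos'].round(1),'rpy',np.degrees(s['tool_rot']).round(2),'F',s['force'].round(1),'w',round(s['width'],1),'q',s['qpos'].round(2))
E
python3 - <<'E'
from h import *
go(515,-391,240,0.2)
d=pickle.load(open('top0.pkl','rb')); C=cloud(d); P=C[155:240,345:435].reshape(-1,3); P=P[(P[:,2]>120)&(P[:,2]<200)]; print(P.mean(0),P.max(0),P.min(0))
E
```

```text
shift [311.5 -82.9  -9.3] rot [-0.1  0.  12.5]
[ 499.48298712 -429.98670831  151.99303334] [ 517.81224154 -414.33367229  162.05670233] [ 483.21719157 -450.32217447  136.66566133]
```

```bash
python3 -m jog '52 -14 -10 0 0 6 1; 104 -28 -10 0 0 12.5 1; 156 -42 -10 0 0 12.5 1; 208 -56 -10 0 0 12.5 1; 260 -70 -10 0 0 12.5 1; 311 -83 -10 0 0 12.5 1; 311 -83 -10 0 0 12.5 1; 311 -83 -10 0 0 12.5 1'
python3 - <<'E'
from h import *
st(); d=grab('wrist'); save(d,'w1'); pickle.dump(d,open('w1.pkl','wb'))
C=cloud(d); P=C.reshape(-1,3)
m=(P[:,2]>120)&(P[:,2]<175)&(abs(P[:,0]-500)<60)&(abs(P[:,1]+430)<60); print(m.sum(),P[m].mean(0),P[m].max(0),P[m].min(0))
q=P[m]; q=q[q[:,2]>q[:,2].max()-16]
A=np.c_[2*q,np.ones(len(q))]; s=np.linalg.lstsq(A,(q**2).sum(1),rcond=None)[0]; print('sphere',s[:3],np.sqrt(s[3]+(s[:3]**2).sum()))
m=(P[:,2]>72)&(P[:,2]<95)&(abs(P[:,0]-530)<110)&(abs(P[:,1]+391)<110); print(cv2.minAreaRect(P[m][:,:2].astype(np.float32)),np.median(P[m][:,2]))
E
```

```text
clock: 1.15
eef_pos: [514.0, -391.9, 240.9]
tool_rot: [3.142, 0.001, 0.201]
force: [-0.9, -0.5, -0.2]
width: 85.1
t 1.15 p [ 514.  -391.9  240.9] rpy [1.80e+02 8.00e-02 1.15e+01] F [-0.9 -0.5 -0.2] w 85.1 q [ 0.55  0.62  0.1   1.52 -0.07  1.01 -0.71]
1290 [ 505.26547984 -430.31854944  152.44647474] [ 519.27946585 -414.82974825  160.25789411] [ 485.7071447  -449.61270772  120.08414107]
sphere [ 501.7215586  -432.68996731  141.68458294] 17.307639563266935
((531.515380859375, -391.7041015625), (148.19857788085938, 139.7721710205078), 11.578697204589844) 81.02859349421627
```

View pics/w1.png

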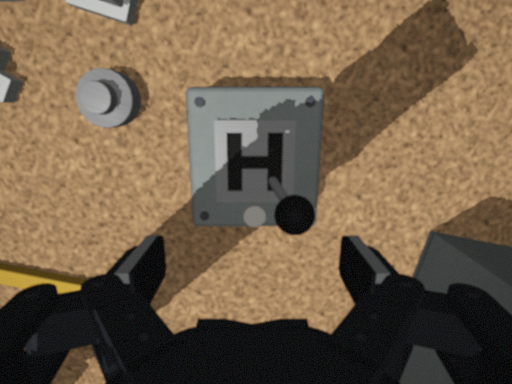

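```bash
python3 - <<'E'
from h import *
go(501.5,-433.5,119,0.201)
E
```

```text
shift [-19.4  37.5 122.2] rot [ 0.   0.1 -0.1]
```

```bash
python3 -m jog '-19.5 37.5 20 0 0 0 1; -19.5 37.5 60 0 0 0 1; -19.5 37.5 90 0 0 0 1; -19.5 37.5 122 0 0 0 1; -19.5 37.5 122 0 0 0 1; -19.5 37.5 122 0 0 0 -1; -19.5 37.5 122 0 0 0 -1; -19.5 37.5 122 0 0 0 -1' && python3 -m jog '0 0 0 0 0 0 -1;0 0 0 0 0 0 -1;0 0 0 0 0 0 -1;0 0 0 0 0 0 -1'
```

```text
clock: 2.2
eef_pos: [503.5, -432.8, 120.8]
tool_rot: [3.14, -0.001, 0.201]
force: [-1.2, -0.6, 9.7]
width: 33.5
clock: 2.7
eef_pos: [503.5, -432.9, 120.9]
tool_rot: [3.14, -0.001, 0.2]
force: [-1.0, 0.4, 5.5]
width: 33.4
```

```bash
python3 -m jog '8 0 -1.5 0 0 0 -1;16 0 -3 0 0 0 -1;24 0 -4 0 0 0 -1;32 0 -4.5 0 0 0 -1;38 0 -5 0 0 0 -1;38 0 -5 0 0 0 -1;38 0 -5 0 0 0 -1'
python3 - <<'E'
from h import *
st(); d=grab('wrist'); save(d,'w2')
d=grab('top'); im=d['image'][...,::-1]
cv2.imwrite('pics/t2.png',cv2.resize(im[155:240,345:435],None,fx=6,fy=6,interpolation=cv2.INTER_CUBIC))
E
```

```text
clock: 3.58
eef_pos: [540.9, -425.7, 124.8]
tool_rot: [3.139, -0.001, 0.2]
force: [-0.7, -4.5, 2.7]
width: 33.3
t 3.58 p [ 540.9 -425.7  124.8] rpy [ 1.7987e+02 -7.0000e-02  1.1470e+01] F [-0.7 -4.5  2.7] w 33.3 q [ 0.58  0.8   0.09  1.5  -0.08  0.85 -0.68]
```

View pics/w2.png

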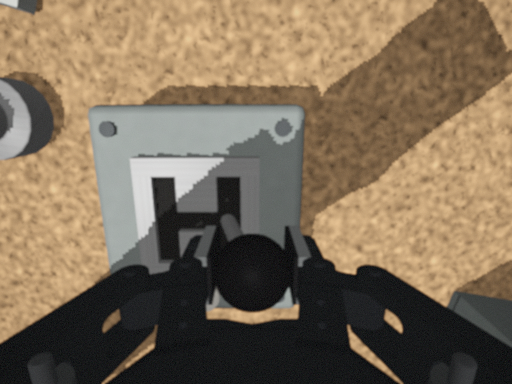

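View pics/t2.png

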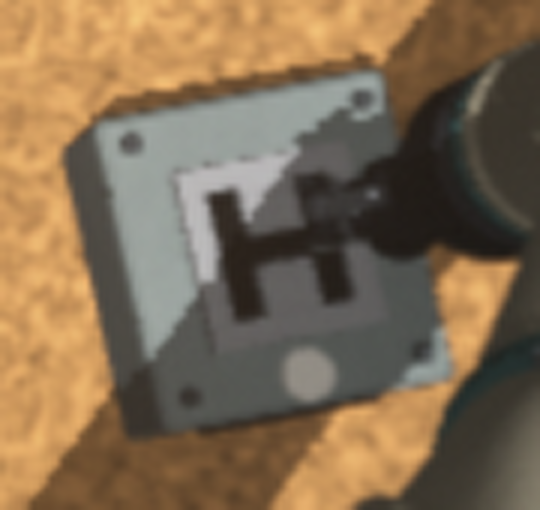

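```bash
cat >> h.py <<'E'
from scipy.optimize import least_squares
GC=np.array([531.5,-391.7]); GY=0.2014
def ball(d,guess):
    C=cloud(d); g=d['image'].max(-1)<45
    m=(np.linalg.norm(C-guess,axis=-1)<30)&(C[...,2]>guess[2]-2)&g
    q=C[m]; 
    f=least_squares(lambda p:np.linalg.norm(q-p,axis=1)-18,guess,loss='soft_l1')
    c=f.x; dx=c[:2]-GC; u=np.array([np.cos(GY)*dx[0]+np.sin(GY)*dx[1],-np.sin(GY)*dx[0]+np.cos(GY)*dx[1]])
    print('ball',m.sum(),c.round(1),'unit xy',u.round(1),'res',np.abs(f.fun).mean().round(2))
E
python3 - <<'E'
from h import *
ball(pickle.load(open('w1.pkl','rb')),np.array([501.7,-432,141]))
d=grab('wrist'); ball(d,np.array([540,-427,144.]))
E
```

```text
ball 1178 [ 501.4 -432.9  140.8] unit xy [-37.7 -34.3] res 0.42
ball 5739 [ 536.6 -427.2  145.8] unit xy [ -2.1 -35.8] res 1.81
```

```bash
python3 -m jog '1.5 0 0 0 0 0 -1;1.5 -6 -0.5 0 0 0 -1;1.5 -12 -1.5 0 0 0 -1;1.5 -12 -1.5 0 0 0 -1'
```

```text
clock: 4.22
eef_pos: [539.8, -414.6, 127.1]
tool_rot: [3.137, -0.001, 0.2]
force: [-1.9, -6.5, 5.3]
width: 33.5
```

```bash
python3 -m jog '0 -8 -1 0 0 0 -1;0 -16 -2 0 0 0 -1;0 -24 -2 0 0 0 -1;0 -32 -2 0 0 0 -1;0 -40 -1 0 0 0 -1;0 -48 0 0 0 0 -1;0 -56 2 0 0 0 -1;0 -56 2 0 0 0 -1'
python3 - <<'E'
from h import *
d=grab('wrist'); save(d,'w3'); 
E
```

```text
clock: 5.22
eef_pos: [532.2, -359.0, 128.3]
tool_rot: [3.135, -0.008, 0.203]
force: [-0.8, -0.6, 22.8]
width: 33.1
```

View pics/w3.png

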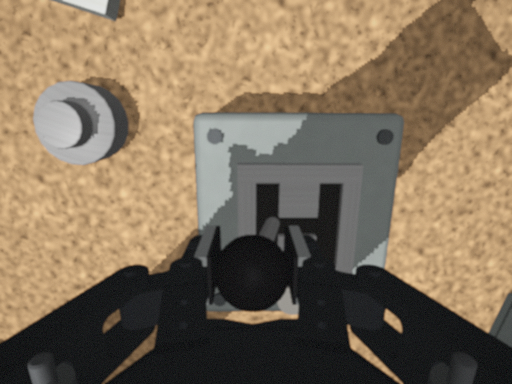

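The lever has crossed neutral and the stem is nearly at the left column. I'll ease the vertical load, go the rest of the way left, then forward.

```bash
python3 -m jog '0 -3 -2 0 0 0 -1;0 -6 -2 0 0 0 -1;0 -6 -2 0 0 0 -1' && python3 -m jog '6 0 -0.5 0 0 0 -1;12 0 0 0 0 0 -1;12 0 0 0 0 0 -1'
```

```text
clock: 5.65
eef_pos: [530.4, -354.2, 128.0]
tool_rot: [3.134, -0.006, 0.201]
force: [0.6, -5.9, 7.1]
width: 33.6
clock: 6.02
eef_pos: [540.4, -348.9, 127.4]
tool_rot: [3.141, -0.003, 0.201]
force: [-1.3, -1.8, 11.4]
width: 33.6
```

```bash
python3 -m jog '8 0 0 0 0 0 -1;16 0 1.5 0 0 0 -1;23 0 3 0 0 0 -1;28 0 4 0 0 0 -1;28 0 4 0 0 0 -1;28 0 4 0 0 0 -1'
```

```text
clock: 6.78
eef_pos: [566.3, -344.6, 121.7]
tool_rot: [3.14, -0.0, 0.202]
force: [0.0, -7.3, 1.6]
width: 33.1
```

```bash
python3 -m jog '3 0 0 0 0 0 -1;3 0 0 0 0 0 -1;3 0 0 0 0 0 -1'; python3 -m jog '3 0 0 0 0 0 -1;3 0 0 0 0 0 -1;3 0 0 0 0 0 -1';python3 - <<'E'
from h import *
d=grab('wrist'); save(d,'w4'); 
E
```

```text
clock: 7.15
eef_pos: [568.2, -344.4, 121.2]
tool_rot: [3.141, 0.002, 0.201]
force: [-0.3, -7.9, 0.2]
width: 33.1
clock: 7.52
eef_pos: [570.0, -343.7, 120.3]
tool_rot: [-3.141, 0.003, 0.198]
force: [-1.8, -7.2, -3.2]
width: 32.7
```

View pics/w4.png

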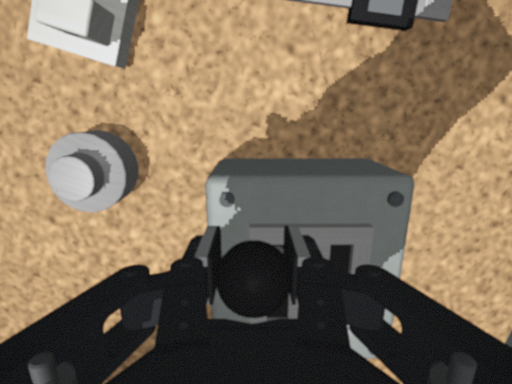

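```bash
python3 -m jog '2 0 0 0 0 0 -1;2 0 0 0 0 0 -1;0 0 0 0 0 0 -1;0 0 0 0 0 0 1;0 0 0 0 0 0 1;0 0 0 0 0 0 1;0 0 0 0 0 0 1;0 0 -30 0 0 0 1';python3 -m jog '-30 0 -60 0 0 0 1;-60 0 -90 0 0 0 1;-60 0 -90 0 0 0 1;-60 0 -90 0 0 0 1'; python3 - <<'E'
from h import *
st(); d=grab('wrist'); save(d,'w5'); ball(d,np.array([562.,-346,140.]))
E
```

```text
clock: 8.57
eef_pos: [570.6, -341.1, 149.8]
tool_rot: [-3.137, 0.004, 0.201]
force: [0.1, -0.1, 0.5]
width: 85.1
clock: 9.07
eef_pos: [513.8, -353.7, 241.5]
tool_rot: [-3.141, -0.001, 0.201]
force: [1.0, 0.1, -0.2]
width: 85.5
t 9.07 p [ 513.8 -353.7  241.5] rpy [-1.7994e+02 -3.0000e-02  1.1530e+01] F [ 1.   0.1 -0.2] w 85.5 q [ 0.49  0.58  0.11  1.58 -0.07  0.98 -0.74]
ball 1376 [ 561.7 -346.4  139.7] unit xy [38.6 38.3] res 0.41
```

View pics/w5.png

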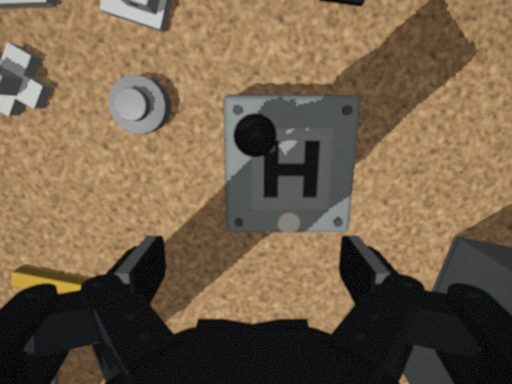

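The lever is parked at unit (38.6, 38.3) mm, where full travel is 39, so it's fully forward in the left slot. Next I'll view the fixtures.

```bash
python3 -c "
from h import *
go(590,-115,290,0)"
```

```text
shift [ 122.4 -218.3  -48.9] rot [-0.1  0.  11.6]
```

```bash
cat >> h.py <<'E'
def box(x0,x1,y0,y1): return np.array([[x0,y0],[x1,y0],[x1,y1],[x0,y1]],float)
PARTS={'fork':[box(-24,12,-38,38),box(12,38,14,38),box(12,38,-38,-14)],
 'ell':[box(-24,12,-24,46),box(-24,46,-24,12)],
 'cross4':[box(-40,40,-15,15),box(-15,15,-40,40)],
 'tee':[box(2,32,-42,42),box(-43,32,-18,18)],'bar':[box(-16,16,-55,55)]}
S=4
def rend(d,hulls,shape):
    m=np.zeros((shape[0]*2,shape[1]*2),np.uint8)
    for H in hulls:
        p=proj(d,H); h=cv2.convexHull(((p+0.5)*2*16).astype(np.float32)).astype(np.int32)
        cv2.fillConvexPoly(m,h,255,shift=4)
    return cv2.resize(m,(shape[1],shape[0]),interpolation=cv2.INTER_AREA)/255.
def prism(b,z0,z1,p):
    c,s=np.cos(p[2]),np.sin(p[2]); xy=b@np.array([[c,s],[-s,c]])+p[:2]
    return np.vstack([np.c_[xy,np.full(len(xy),z)] for z in ([z0] if z0==z1 else [z0,z1])])
def fit(d,mask,hullf,p0):
    from scipy.optimize import minimize
    def cost(q):
        p=np.array([q[0],q[1],q[2]/50]); return np.abs(rend(d,hullf(p),mask.shape)-mask).sum()/mask.sum()
    best=None
    q0=np.array([p0[0],p0[1],p0[2]*50])
    for sz in (12,3):
        sim=np.vstack([q0]+[q0+sz*e for e in np.eye(3)])
        r=minimize(cost,q0,method='Nelder-Mead',options=dict(initial_simplex=sim,xatol=.02,fatol=1e-5,maxiter=150)); q0=r.x
    return np.array([q0[0],q0[1],q0[2]/50]),r.fun
def fit_fix(d,name,p0,zb=0,rad=75,zlo=7,yaws=None):
    C=cloud(d); m=(C[...,2]>zb+zlo)&(C[...,2]<zb+70)&(np.hypot(C[...,0]-p0[0],C[...,1]-p0[1])<rad)&(d['z_map']>0)
    n,l,s,c=cv2.connectedComponentsWithStats(m.astype(np.uint8))
    i=1+np.argmax(s[1:,4]); m=(l==i).astype(float)
    hf=lambda p:[prism(b,zb+zlo,zb+20,p) for b in PARTS[name]]+[prism(box(-12,12,-18,18),zb+20,zb+54,p)]
    best=min((fit(d,m,hf,[p0[0],p0[1],y]) for y in (yaws if yaws is not None else [p0[2]])),key=lambda t:t[1])
    print(name,best[0][:2].round(1),'yaw deg',np.degrees(best[0][2]).round(2),'cost',round(best[1],3),'px',m.sum()); return best[0]
def grow(b,g): 
    return b+np.sign(b-b.mean(0))*g
def fit_seat(d,name,p0,rad=70,zs=32):
    C=cloud(d); m=(C[...,2]<zs-1.5)&(np.hypot(C[...,0]-p0[0],C[...,1]-p0[1])<rad)&(d['z_map']>0)
    n,l,s,c=cv2.connectedComponentsWithStats(m.astype(np.uint8)); i=1+np.argmax(s[1:,4]); m=(l==i).astype(float)
    b=fit(d,m,lambda p:[prism(grow(b,2.5),zs,zs,p) for b in PARTS[name]],p0)
    print(name+'_seat',b[0][:2].round(1),'yaw deg',np.degrees(b[0][2]).round(2),'cost',round(b[1],3),'px',m.sum()); return b[0]
E
python3 -m jog '20 -36 -49 0 0 6 1; 40 -72 -49 0 0 11.6 1; 60 -108 -49 0 0 11.6 1; 80 -144 -49 0 0 11.6 1; 100 -180 -49 0 0 11.6 1; 122 -218 -49 0 0 11.6 1; 122 -218 -49 0 0 11.6 1; 122 -218 -49 0 0 11.6 1'
python3 - <<'E'
from h import *
st(); d=grab('wrist'); save(d,'w6'); pickle.dump(d,open('w6.pkl','wb'))
fit_fix(d,'fork',[665,-45,0.17],yaws=[.17]); fit_fix(d,'ell',[663,-191,-.05]); fit_fix(d,'cross4',[555,-44,-.3],yaws=[-.3,-.3+np.pi/2])
E
```

```text
clock: 10.12
eef_pos: [589.3, -116.5, 289.5]
tool_rot: [3.141, 0.002, -0.001]
force: [-0.3, -1.3, 0.4]
width: 85.3
t 10.12 p [ 589.3 -116.5  289.5] rpy [ 1.7998e+02  1.3000e-01 -5.0000e-02] F [-0.3 -1.3  0.4] w 85.3 q [ 0.05  0.5   0.16  1.59 -0.09  1.06 -1.34]
fork [670.  -46.1] yaw deg 11.02 cost 0.03 px 2425.0
ell [ 633.5 -175.5] yaw deg -9.69 cost 0.034 px 2062.0
cross4 [559.3 -44.7] yaw deg -19.56 cost 0.044 px 1936.0
```

View pics/w6.png

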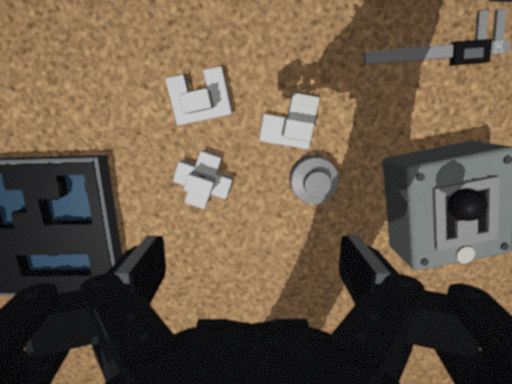

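The L has been knocked: it's now at (633.5, -175.5) with yaw -9.7°. The fork and plus are where they were. Next I'll look at the foam, turning the tool toward yaw 90°, which I want for grasping across the 24 mm.

```bash
python3 -m jog '-14 -47 0 0 0 -10 1;-28 -94 0 0 0 -20 1;-42 -141 0 0 0 -30 1;-56 -188 0 0 0 -40 1;-70 -235 0 0 0 -50 1;-84 -282 0 0 0 -60 1;-98 -329 0 0 0 -70 1;-110 -366 0 0 0 -80 1'
python3 -m jog '0 0 0 0 0 -10 1;0 0 0 0 0 -10 1;0 0 0 0 0 -10 1'
python3 - <<'E'
from h import *
st(); d=grab('wrist'); save(d,'w7'); pickle.dump(d,open('w7.pkl','wb'))
C=cloud(d); z=C[...,2]; m=(abs(C[...,0]-480)<100)&(abs(C[...,1]-259)<150); print(np.percentile(z[m],[5,20,40,60,80,95]))
E
```

```text
clock: 11.18
eef_pos: [480.0, 250.2, 290.7]
tool_rot: [3.142, 0.0, 1.399]
force: [0.8, 0.0, -0.3]
width: 85.7
clock: 11.55
eef_pos: [480.8, 248.0, 290.6]
tool_rot: [-3.142, 0.001, 1.563]
force: [0.3, -0.3, -0.1]
width: 85.5
t 11.55 p [480.8 248.  290.6] rpy [-1.800e+02  5.000e-02  8.957e+01] F [ 0.3 -0.3 -0.1] w 85.5 q [-0.32  0.42 -0.3   1.74  0.14  1.01 -0.68]
[ 12.12497649  31.59996964  33.68925565 360.40994872 375.84432712
 388.80687711]
```

View pics/w7.png

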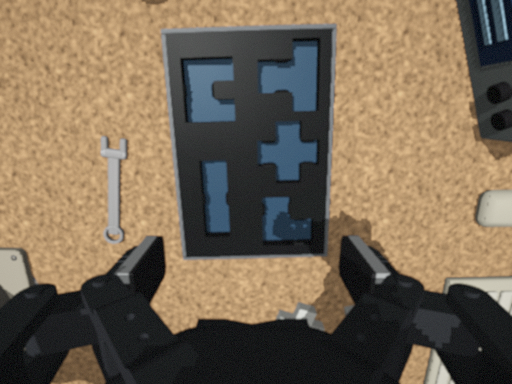

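```bash
python3 - <<'E'
from h import *
d=pickle.load(open('w7.pkl','rb')); t=pickle.load(open('top0.pkl','rb'))
G={'fork':proj,}
C=cloud(d); 
for n,u in {'fork':(205,90),'cross4':(288,152),'ell':(285,215),'tee':(295,75),'bar':(216,197)}.items():
    p=onz(d,np.array(u,float),12); 
    q=fit_seat(d,n,[p[0],p[1],0.0]); fit_seat(t,n,[p[0],p[1],0.0])
m=(C[...,2]>22)&(C[...,2]<45)&(abs(C[...,0]-480)<130)&(abs(C[...,1]-259)<190); r=cv2.minAreaRect(C[m][:,:2].astype(np.float32)); print(r)
E
```

```text
fork_seat [417.8 341.7] yaw deg 1.54 cost 0.045 px 2910.0
fork_seat [418.1 343.3] yaw deg 1.26 cost 0.135 px 601.0
cross4_seat [530.4 259.1] yaw deg 0.59 cost 0.067 px 2387.0
cross4_seat [532.1 261.6] yaw deg 0.8 cost 0.132 px 559.0
ell_seat [521.8 147.8] yaw deg 1.61 cost 0.091 px 1808.0
ell_seat [524.1 148.7] yaw deg 2.41 cost 0.126 px 531.0
tee_seat [534.1 359.4] yaw deg 0.61 cost 0.041 px 3103.0
tee_seat [535.1 360.1] yaw deg 0.85 cost 0.134 px 581.0
bar_seat [428. 192.] yaw deg 1.38 cost 0.111 px 1817.0
bar_seat [428.8 193.9] yaw deg 0.86 cost 0.282 px 681.0
((481.69024658203125, 258.4958801269531), (223.0821075439453, 322.6226806640625), 1.261379361152649)
```

```bash
python3 -c "
from h import *
go(670,-46,200,np.radians(101))"
```

```text
shift [-292.9  191.2   90.9] rot [ -0.    0.  -11.4]
```

```bash
python3 -m jog '-48 32 0 0 0 -5 1;-96 64 10 0 0 -11.4 1;-144 96 40 0 0 -11.4 1;-192 128 70 0 0 -11.4 1;-240 160 91 0 0 -11.4 1;-293 191 91 0 0 -11.4 1;-293 191 91 0 0 -11.4 1;-293 191 91 0 0 -11.4 0.4'
python3 - <<'E'
from h import *
st(); d=grab('wrist'); save(d,'w8'); pickle.dump(d,open('w8.pkl','wb'))
p=fit_fix(d,'fork',[670,-46,0.19]); go(p[0],p[1],24,p[2]+np.pi/2)
E
```

```text
clock: 12.6
eef_pos: [670.3, -44.3, 199.5]
tool_rot: [-3.141, -0.001, 1.765]
force: [-0.7, 0.5, -0.7]
width: 70.0
t 12.6 p [670.3 -44.3 199.5] rpy [-1.7997e+02 -3.0000e-02  1.0114e+02] F [-0.7  0.5 -0.7] w 70.0 q [ 0.19  0.71 -0.29  1.48  0.22  0.99  0.04]
fork [669.1 -46.4] yaw deg 11.73 cost 0.026 px 3231.0
shift [ -3.6  -1.7 175.8] rot [-0.  -0.1 -0.4]
```

View pics/w8.png

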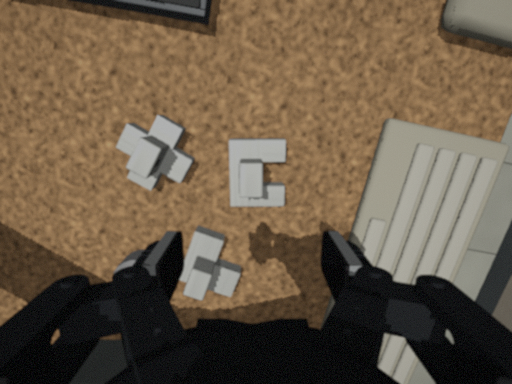

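```bash
python3 -m jog '-3.5 -1.7 50 0 0 -0.5 0.3;-3.5 -1.7 100 0 0 -0.5 0.3;-3.5 -1.7 145 0 0 -0.5 0.3;-3.5 -1.7 165 0 0 -0.5 0.3;-3.5 -1.7 175.5 0 0 -0.5 0.3;-3.5 -1.7 175.5 0 0 -0.5 0.3'; python3 -m jog '0 0 0 0 0 0 -1;0 0 0 0 0 0 -1;0 0 0 0 0 0 -1;0 0 0 0 0 0 -1;0 0 0 0 0 0 -1'
```

```text
clock: 13.4
eef_pos: [670.2, -47.0, 25.1]
tool_rot: [3.14, 0.0, 1.777]
force: [0.2, 0.2, -0.1]
width: 55.5
clock: 14.02
eef_pos: [670.8, -47.7, 26.0]
tool_rot: [3.139, 0.001, 1.776]
force: [-1.2, 0.9, 6.2]
width: 23.0
```

```bash
python3 -m jog '0 0 -40 0 0 0 -1;0 0 -80 0 0 0 -1;0 0 -105 0 0 0 -1;0 0 -105 0 0 0 -1'; python3 -c "
from h import *
st();go(418,342.3,131,np.radians(91.2))"
```

```text
clock: 14.52
eef_pos: [671.0, -47.6, 131.5]
tool_rot: [3.137, 0.001, 1.776]
force: [0.1, 0.2, -2.4]
width: 22.9
t 14.53 p [671.  -47.6 131.5] rpy [1.7975e+02 6.0000e-02 1.0178e+02] F [ 0.1  0.2 -2.4] w 22.9 q [ 0.18  0.78 -0.27  1.54  0.25  0.86  0.03]
shift [ 433.4 -168.1   -0.7] rot [ 0.3  0.  10.6]
```

```bash
python3 -m jog '54 -21 0 0 0 3 -1;108 -42 0 0 0 6 -1;162 -63 0 0 0 9 -1;216 -84 0 0 0 10.6 -1;270 -105 0 0 0 10.6 -1;324 -126 0 0 0 10.6 -1;380 -148 0 0 0 10.6 -1;433 -168 0 0 0 10.6 -1'; python3 -m jog '0 0 0 0 0 0 -1;0 0 0 0 0 0 -1;0 0 30 0 0 0 -1;0 0 60 0 0 0 -1;0 0 60 0 0 0 -1;0 0 60 0 0 0 -1'
python3 - <<'E'
from h import *
st(); d=grab('wrist'); save(d,'w9'); pickle.dump(d,open('w9.pkl','wb'))
s=ctrl.read_state(); z=s['eef_pos'][2]-26
C=cloud(d); m=(abs(C[...,0]-418)<60)&(abs(C[...,1]-342)<60); print(z)
go(418,342.3,71,np.radians(91.2))
E
```

```text
clock: 15.52
eef_pos: [414.6, 342.8, 127.9]
tool_rot: [-3.14, 0.001, 1.592]
force: [1.3, 0.8, -1.7]
width: 23.0
clock: 16.27
eef_pos: [417.7, 341.2, 69.8]
tool_rot: [3.141, 0.0, 1.59]
force: [-0.6, -0.2, -2.4]
width: 23.0
t 16.27 p [417.7 341.2  69.8] rpy [179.96   0.    91.08] F [-0.6 -0.2 -2.4] w 23.0 q [-0.65  0.71 -0.13  1.96  0.18  0.48 -0.9 ]
44.19531105110897
shift [ 0.6  0.3 -0.8] rot [ 0.1 -0.  -0.1]
```

View pics/w9.png

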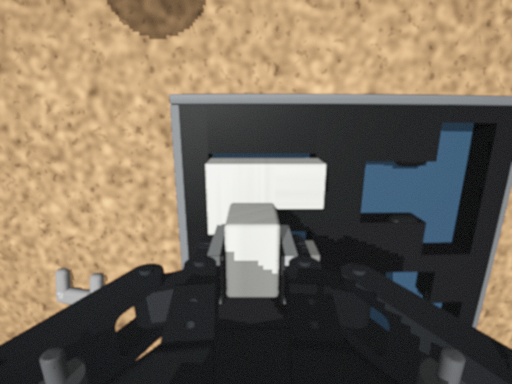

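```bash
cat >> h.py <<'E'
def held(d,name,zb,p0,rmax=222,thr=120):
    """pose of held fixture from bright foot pixels above row rmax"""
    im=d['image'].astype(float); mk=((im.min(-1)>thr)&(im.max(-1)-im.min(-1)<45))
    C=cloud(d); mk&=(np.hypot(C[...,0]-p0[0],C[...,1]-p0[1])<75)&(C[...,2]>zb+8)&(C[...,2]<zb+60)
    n,l,s,c=cv2.connectedComponentsWithStats(mk.astype(np.uint8)); mk=(l==1+np.argmax(s[1:,4]))
    m=mk[:rmax].astype(float)
    hf=lambda p:[prism(b,zb+8,zb+20,p) for b in PARTS[name]]+[prism(box(-12,12,-18,18),zb+20,zb+54,p)]
    from scipy.optimize import minimize
    def cost(q):
        p=np.array([q[0],q[1],q[2]/50]); return np.abs(rend(d,hf(p),mk.shape)[:rmax]-m).sum()/m.sum()
    q0=np.array([p0[0],p0[1],p0[2]*50])
    for sz in (6,2):
        r=minimize(cost,q0,method='Nelder-Mead',options=dict(initial_simplex=np.vstack([q0]+[q0+sz*e for e in np.eye(3)]),xatol=.02,fatol=1e-5,maxiter=150)); q0=r.x
    print('held',name,q0[:2].round(1),'yaw',np.degrees(q0[2]/50).round(2),'cost',round(r.fun,3),'px',m.sum(),'z foot top',np.median(C[:rmax][mk[:rmax]][:,2]).round(1)); return q0
E
python3 - <<'E'
from h import *
d=pickle.load(open('w9.pkl','rb')); q=held(d,'fork',44.2,[418,342,.02])
E
```

```text
held fork [418.7 343. ] yaw 1.21 cost 0.024 px 6466.0 z foot top 64.3
```

```bash
python3 - <<'E'
from h import *
d=pickle.load(open('w9.pkl','rb')); im=d['image']
cv2.imwrite('pics/w9z.png',cv2.resize(np.clip(im[135:255,170:350][...,::-1].astype(float)*1.8,0,255).astype(np.uint8),None,fx=4.4,fy=4.4,interpolation=cv2.INTER_NEAREST))
for u in (230,260,290): print(u,im[148:164,u].tolist())
for p in [(417.8,341.7,1.3)]:
    print(proj(d,prism(grow(PARTS['fork'][0],2.5),32,32,(p[0],p[1],np.radians(p[2])))).round(1))
E
```

```text
230 [[51, 51, 53], [51, 53, 50], [55, 56, 55], [51, 55, 53], [50, 56, 58], [50, 57, 66], [40, 58, 75], [42, 62, 78], [50, 66, 82], [84, 92, 101], [122, 125, 124], [146, 147, 142], [151, 152, 148], [149, 150, 146], [154, 154, 150], [183, 184, 181]]
260 [[52, 54, 55], [52, 53, 54], [46, 47, 47], [46, 48, 46], [48, 50, 54], [44, 56, 66], [48, 61, 78], [41, 61, 79], [49, 63, 80], [81, 92, 100], [123, 127, 126], [146, 147, 143], [150, 150, 146], [148, 148, 145], [153, 154, 150], [181, 182, 178]]
290 [[42, 43, 45], [43, 42, 40], [47, 49, 50], [47, 51, 47], [46, 50, 52], [44, 55, 62], [40, 58, 75], [42, 61, 77], [46, 63, 78], [78, 88, 96], [118, 122, 122], [143, 145, 142], [147, 148, 143], [147, 149, 144], [152, 153, 150], [177, 179, 174]]
[[212.4 269.9]
 [271.4 269.8]
 [273.4 153.2]
 [207.3 153.4]]
```

View pics/w9z.png

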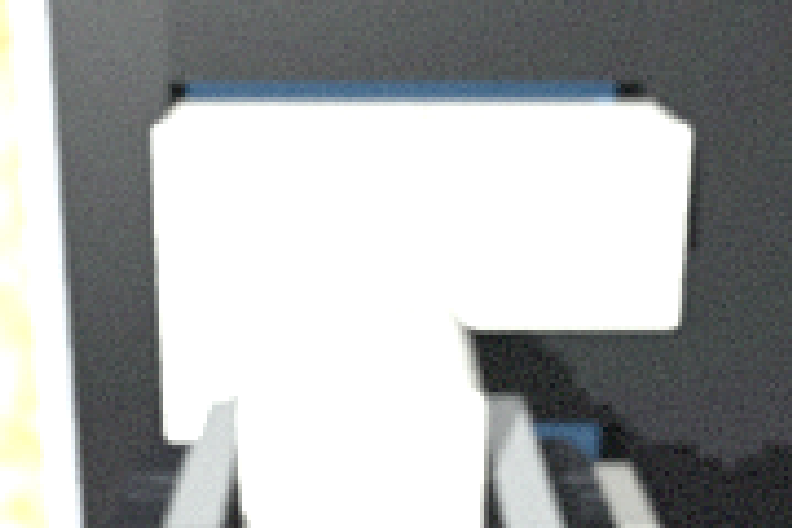

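```bash
python3 -m jog '-1 -0.3 4 0 0 0 -1;-1 -0.3 8 0 0 0 -1;-1 -0.3 12 0 0 0 -1;-1 -0.3 14 0 0 0 -1;-1 -0.3 16 0 0 0 -1;-1 -0.3 16 0 0 0 -1'
```

```text
clock: 17.08
eef_pos: [416.6, 341.2, 53.4]
tool_rot: [3.141, -0.001, 1.592]
force: [1.2, 0.8, 0.8]
width: 23.4
```

```bash
python3 -m jog '0 0 3 0 0 0 -1;0 0 6 0 0 0 -1;0 0 6 0 0 0 -1'; python3 -m jog '0 0 3 0 0 0 -1;0 0 6 0 0 0 -1;0 0 6 0 0 0 -1'
```

```text
clock: 17.45
eef_pos: [416.3, 341.2, 46.8]
tool_rot: [-3.141, -0.0, 1.592]
force: [1.9, 1.6, -2.6]
width: 23.0
clock: 17.82
eef_pos: [416.3, 340.9, 40.9]
tool_rot: [-3.141, 0.0, 1.592]
force: [0.4, 0.3, -4.1]
width: 23.0
```

It's going in. I'll press the last few millimetres.

```bash
python3 -m jog '0 0 3 0 0 0 -1;0 0 3 0 0 0 -1;0 0 3 0 0 0 -1'; python3 -m jog '0 0 3 0 0 0 -1;0 0 3 0 0 0 -1;0 0 3 0 0 0 -1'
```

```text
clock: 18.2
eef_pos: [416.3, 340.9, 38.1]
tool_rot: [-3.141, 0.0, 1.592]
force: [1.6, 1.3, -3.8]
width: 23.0
clock: 18.58
eef_pos: [416.3, 340.9, 37.9]
tool_rot: [3.141, 0.0, 1.592]
force: [-3.1, -1.9, 22.3]
width: 23.0
```

```bash
python3 -m jog '0 0 -2.5 0 0 0 -1;0 0 -2.5 0 0 0 0.1;0 0 -2.5 0 0 0 0.1;0 0 -2.5 0 0 0 0.1;0 0 -40 0 0 0 0.1;0 0 -90 0 0 0 0.1;0 0 -130 0 0 0 0.1;0 0 -162 0 0 0 0.1'; python3 -m jog '0 0 0 0 0 0 0.1;0 0 0 0 0 0 0.1';
python3 - <<'E'
from h import *
st(); d=grab('wrist'); save(d,'w10'); pickle.dump(d,open('w10.pkl','wb'))
C=cloud(d); m=(abs(C[...,0]-418)<20)&(abs(C[...,1]-342)<20)&(C[...,2]>45)&(C[...,2]<80); print('tang top',np.median(C[...,2][m]))
fit_fix(d,'fork',[418,342,.02],zb=26,zlo=8)
go(559.3,-44.7,200,np.radians(-19.6+90))
E
```

```text
clock: 19.58
eef_pos: [416.5, 341.1, 199.0]
tool_rot: [3.141, -0.001, 1.592]
force: [0.1, -0.4, -0.7]
width: 47.1
clock: 19.82
eef_pos: [415.9, 340.4, 196.6]
tool_rot: [-3.141, 0.001, 1.592]
force: [-0.7, -0.0, -0.4]
width: 46.7
t 19.82 p [415.9 340.4 196.6] rpy [-1.7995e+02  5.0000e-02  9.1190e+01] F [-0.7 -0.  -0.4] w 46.7 q [-0.61  0.52 -0.19  1.87  0.13  0.77 -0.85]
tang top 67.09252672086063
fork [424.9 325.8] yaw deg 15.54 cost 2.656 px 1039.0
shift [-387.9  135.5   -3.4] rot [-0.1  0.1 20.8]
```

View pics/w10.png

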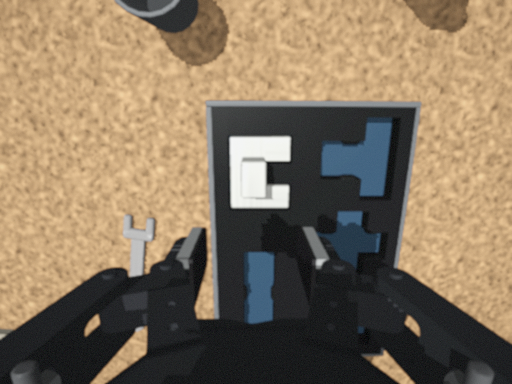

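Fork is flush: its tang top reads 67 mm against a nominal 66. The plus is next.

```bash
python3 -m jog '-49 17 -3 0 0 5 0.1;-97 34 -3 0 0 10 0.1;-146 51 -3 0 0 15 0.1;-194 68 -3 0 0 20.8 0.1;-243 85 -3 0 0 20.8 0.1;-291 102 -3 0 0 20.8 0.1;-340 119 -3 0 0 20.8 0.1;-388 135.5 -3 0 0 20.8 0.1'; python3 -m jog '0 0 0 0 0 0 0.1;0 0 0 0 0 0 0.1';python3 - <<'E'
from h import *
st(); d=grab('wrist'); save(d,'w11'); pickle.dump(d,open('w11.pkl','wb'))
p=fit_fix(d,'cross4',[559,-45,-.34]); go(p[0],p[1]-1,24,p[2]+np.pi/2)
E
```

```text
clock: 20.88
eef_pos: [559.5, -45.7, 198.8]
tool_rot: [-3.139, 0.001, 1.229]
force: [0.6, 0.0, -0.2]
width: 46.7
clock: 21.12
eef_pos: [559.0, -43.6, 199.0]
tool_rot: [-3.139, 0.0, 1.229]
force: [-0.3, 0.9, 0.4]
width: 47.0
t 21.12 p [559.  -43.6 199. ] rpy [-1.7984e+02  1.0000e-02  7.0390e+01] F [-0.3  0.9  0.4] w 47.0 q [ 0.08  0.54 -0.08  1.8   0.06  0.8  -0.37]
cross4 [559.1 -44.4] yaw deg -19.5 cost 0.025 px 3103.0
shift [ -2.5   1.4 175.3] rot [-0.1 -0.  -0. ]
```

View pics/w11.png

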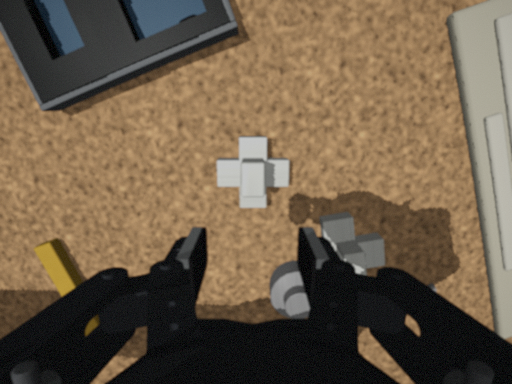

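```bash
python3 -m jog '-2.5 1.4 50 0 0 0 0.2;-2.5 1.4 100 0 0 0 0.2;-2.5 1.4 145 0 0 0 0.2;-2.5 1.4 165 0 0 0 0.2;-2.5 1.4 175 0 0 0 0.2;-2.5 1.4 175 0 0 0 0.2;-2.5 1.4 175 0 0 0 0.2'; python3 -m jog '0 0 0 0 0 0 -1;0 0 0 0 0 0 -1;0 0 0 0 0 0 -1;0 0 0 0 0 0 -1;0 0 0 0 0 0 -1;0 0 0 0 0 0 -1'; python3 -m jog '0 0 -40 0 0 0 -1;0 0 -80 0 0 0 -1;0 0 -105 0 0 0 -1;0 0 -105 0 0 0 -1'; python3 -c "
from h import *
st();go(531,259,72,np.radians(90.9))"
```

```text
clock: 22.05
eef_pos: [561.2, -46.6, 26.3]
tool_rot: [3.14, -0.001, 1.229]
force: [0.1, -0.2, -0.2]
width: 51.1
clock: 22.8
eef_pos: [560.7, -46.9, 26.3]
tool_rot: [3.141, -0.0, 1.229]
force: [-0.9, -0.3, 6.1]
width: 23.0
clock: 23.3
eef_pos: [561.7, -47.1, 132.0]
tool_rot: [3.137, -0.001, 1.228]
force: [0.9, 0.8, -2.9]
width: 23.4
t 23.3 p [561.7 -47.1 132. ] rpy [ 1.7977e+02 -7.0000e-02  7.0380e+01] F [ 0.9  0.8 -2.9] w 23.4 q [ 0.08  0.63 -0.08  1.86  0.08  0.65 -0.38]
shift [ 278.  -132.    59.8] rot [  0.2  -0.  -20.5]
```

```bash
python3 -m jog '47 -22 0 0 0 -7 -1;93 -44 0 0 0 -14 -1;140 -66 0 0 0 -20.5 -1;186 -88 0 0 0 -20.5 -1;232 -110 0 0 0 -20.5 -1;278 -132 0 0 0 -20.5 -1;278 -132 30 0 0 -20.5 -1;278 -132 60 0 0 -20.5 -1'; python3 -m jog '0 0 0 0 0 0 -1;0 0 0 0 0 0 -1;0 0 0 0 0 0 -1'
python3 - <<'E'
from h import *
st(); d=grab('wrist'); save(d,'w12'); pickle.dump(d,open('w12.pkl','wb'))
s=ctrl.read_state(); held(d,'cross4',s['eef_pos'][2]-26.3,[531,259,.017])
im=d['image']
cv2.imwrite('pics/w12z.png',cv2.resize(np.clip(im[120:250,170:350][...,::-1].astype(float)*1.8,0,255).astype(np.uint8),None,fx=4.4,fy=4.4,interpolation=cv2.INTER_NEAREST))
for b in PARTS['cross4']: print(proj(d,prism(grow(b,2.5),32,32,(530.4,259.1,np.radians(1.1)))).round(1).tolist())
E
```

```text
clock: 24.3
eef_pos: [528.1, 259.8, 68.0]
tool_rot: [-3.14, 0.001, 1.588]
force: [-0.4, -0.2, -2.8]
width: 23.0
clock: 24.68
eef_pos: [530.2, 259.5, 71.4]
tool_rot: [3.14, -0.001, 1.586]
force: [-0.1, 0.3, -3.1]
width: 23.1
t 24.68 p [530.2 259.5  71.4] rpy [ 1.799e+02 -6.000e-02  9.087e+01] F [-0.1  0.3 -3.1] w 23.1 q [-0.43  0.76 -0.12  1.82  0.15  0.58 -0.62]
held cross4 [531.  260.8] yaw 1.02 cost 0.054 px 5298.0 z foot top 65.4
[[187.9, 239.8], [313.0, 239.4], [315.9, 189.6], [184.6, 190.0]]
[[225.7, 272.5], [275.5, 272.3], [278.1, 151.0], [222.0, 151.2]]
```

View pics/w12z.png

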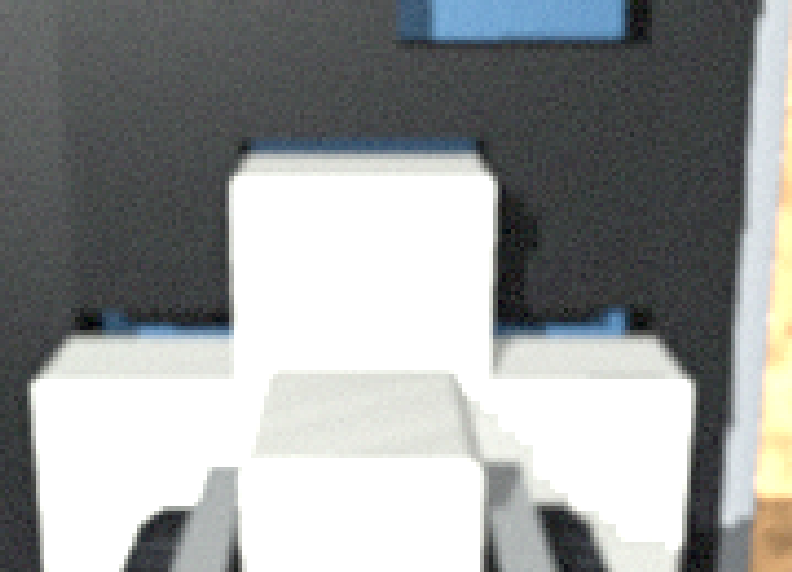

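View pics/w12.png

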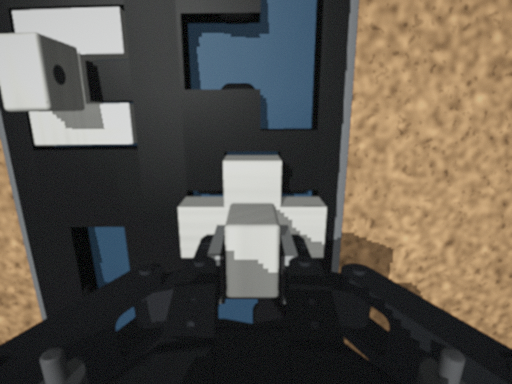

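```bash
python3 - <<'E'
from h import *
d=pickle.load(open('w12.pkl','rb'))
z=45.1
f=lambda zx,zy:(170+zx/4.4,120+zy/4.4)
print('foot top front',onz(d,np.array([f(230,178),f(497,178)]),z+20).round(1).tolist())
print('x-arm ends top',onz(d,np.array([f(32,380),f(693,380)]),z+20).round(1).tolist())
print('cut front',onz(d,np.array([f(241,138),f(490,138)]),32).round(1).tolist())
print('cut xarm ',onz(d,np.array([f(76,310),f(652,310)]),32).round(1).tolist())
E
```

```text
foot top front [[515.4, 300.9, 65.1], [546.7, 301.4, 65.1]]
x-arm ends top [[491.0, 275.6, 65.1], [571.8, 276.9, 65.1]]
cut front [[513.8, 301.2, 32.0], [549.1, 301.8, 32.0]]
cut xarm  [[489.3, 275.5, 32.0], [574.1, 276.9, 32.0]]
```

```bash
python3 -m jog '-2 0.4 4 0 0 0 -1;-2 0.4 8 0 0 0 -1;-2 0.4 12 0 0 0 -1;-2 0.4 15 0 0 0 -1;-2 0.4 18 0 0 0 -1;-2 0.4 18 0 0 0 -1'; python3 -m jog '0 0 3 0 0 0 -1;0 0 6 0 0 0 -1;0 0 6 0 0 0 -1'
```

```text
clock: 25.48
eef_pos: [530.2, 257.4, 52.3]
tool_rot: [3.141, -0.0, 1.586]
force: [0.8, 0.5, -1.0]
width: 22.9
clock: 25.85
eef_pos: [530.0, 257.2, 45.9]
tool_rot: [3.141, -0.0, 1.586]
force: [1.2, 1.1, -2.9]
width: 23.0
```

```bash
python3 -m jog '0 0 3 0 0 0 -1;0 0 6 0 0 0 -1;0 0 8 0 0 0 -1;0 0 8 0 0 0 -1'; python3 -m jog '0 0 3 0 0 0 -1;0 0 3 0 0 0 -1;0 0 3 0 0 0 -1'
```

```text
clock: 26.35
eef_pos: [529.6, 257.3, 38.3]
tool_rot: [-3.141, 0.0, 1.587]
force: [-0.2, 0.5, 1.8]
width: 22.9
clock: 26.72
eef_pos: [529.7, 257.3, 38.3]
tool_rot: [3.141, 0.0, 1.586]
force: [-5.9, -3.1, 27.1]
width: 22.6
```

Bottomed at the expected 38.3 mm. I'll release it and go to the L.

```bash
python3 -m jog '0 0 -2.5 0 0 0 -1;0 0 -2.5 0 0 0 0.1;0 0 -2.5 0 0 0 0.1;0 0 -2.5 0 0 0 0.1;0 0 -40 0 0 0 0.1;0 0 -90 0 0 0 0.1;0 0 -130 0 0 0 0.1;0 0 -162 0 0 0 0.1'; python3 -m jog '0 0 0 0 0 0 0.1;0 0 0 0 0 0 0.1';
python3 - <<'E'
from h import *
st(); d=grab('wrist'); save(d,'w13'); pickle.dump(d,open('w13.pkl','wb'))
C=cloud(d); m=(abs(C[...,0]-531)<20)&(abs(C[...,1]-259)<20)&(C[...,2]>45)&(C[...,2]<80); print('tang top',np.median(C[...,2][m]))
go(633.5,-175.5,200,np.radians(-9.7+90))
E
```

```text
clock: 27.72
eef_pos: [530.0, 257.3, 199.0]
tool_rot: [3.141, -0.001, 1.586]
force: [0.0, -0.4, -0.8]
width: 47.2
clock: 27.98
eef_pos: [529.2, 256.9, 196.5]
tool_rot: [-3.14, 0.001, 1.586]
force: [0.1, 1.2, -0.5]
width: 47.1
t 27.98 p [529.2 256.9 196.5] rpy [-1.7993e+02  4.0000e-02  9.0890e+01] F [ 0.1  1.2 -0.5] w 47.1 q [-0.4   0.58 -0.15  1.73  0.11  0.84 -0.59]
tang top 66.63647792219899
shift [-433.8   97.7   -3.6] rot [-0.1  0.1 10.6]
```

View pics/w13.png

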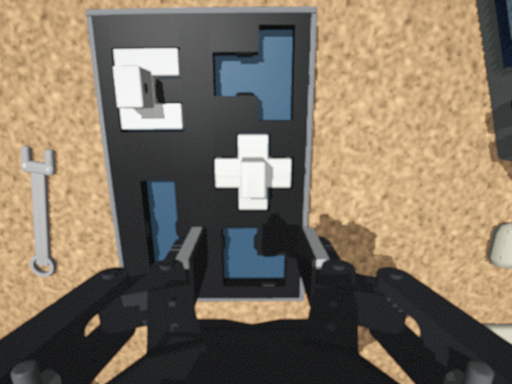

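Plus and fork both sit flush. Now the L.

```bash
python3 -m jog '-54 12 -3 0 0 3 0.1;-108 24 -3 0 0 6 0.1;-162 36 -3 0 0 10.6 0.1;-216 49 -3 0 0 10.6 0.1;-270 61 -3 0 0 10.6 0.1;-325 73 -3 0 0 10.6 0.1;-380 85 -3 0 0 10.6 0.1;-434 98 -3 0 0 10.6 0.1'; python3 -m jog '0 0 0 0 0 0 0.1;0 0 0 0 0 0 0.1';python3 - <<'E'
from h import *
st(); d=grab('wrist'); save(d,'w14'); pickle.dump(d,open('w14.pkl','wb'))
p=fit_fix(d,'ell',[633,-175,-.17]); go(p[0],p[1]-1.5,24,p[2]+np.pi/2)
E
```

```text
clock: 29.02
eef_pos: [633.9, -176.9, 198.5]
tool_rot: [-3.139, -0.0, 1.401]
force: [1.2, 0.6, -0.3]
width: 46.9
clock: 29.28
eef_pos: [633.7, -174.2, 198.6]
tool_rot: [-3.139, -0.001, 1.401]
force: [-0.7, 1.2, 0.3]
width: 46.7
t 29.27 p [ 633.7 -174.2  198.6] rpy [-1.7982e+02 -8.0000e-02  8.0290e+01] F [-0.7  1.2  0.3] w 46.7 q [ 0.29  0.67 -0.11  1.52  0.08  0.95 -0.01]
ell [ 632.9 -176.3] yaw deg -9.85 cost 0.029 px 3072.0
shift [-5.100e+00  1.000e-01  1.751e+02] rot [-0.1 -0.1  0.2]
```

View pics/w14.png

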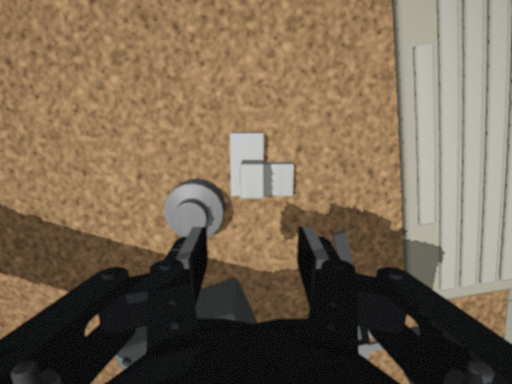

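```bash
python3 - <<'E'
from h import *
d=pickle.load(open('w14.pkl','rb')); C=cloud(d)
m=(C[...,2]>25)&(C[...,2]<60)&(abs(C[...,0]-555)<45)&(abs(C[...,1]+202)<50); q=C[m][:,:2].astype(np.float32); print(cv2.minEnclosingCircle(q))
t=T_tool(); yaw=np.radians(80.15)
ty=np.array([np.sin(yaw),-np.cos(yaw)]); c=np.array([632.9,-177.8]); cc=np.array(cv2.minEnclosingCircle(q)[0])
rel=cc-c; print('cell in tool: x',rel@np.array([np.cos(yaw),np.sin(yaw)]),'y',rel@ty)
E
```

```text
((562.2919311523438, -205.72183227539062), 33.96846008300781)
cell in tool: x -39.58911368801726 y -64.79066430750383
```

Load cell clearance to the left finger is about 7 mm at a 42 mm opening. I'll bias the approach 2 mm away from it.

```bash
python3 -m jog '-5 2 50 0 0 0 0;-5 2 100 0 0 0 0;-5 2 130 0 0 0 0;-5 2 150 0 0 0 0;-5 2 165 0 0 0 0;-5 2 174.5 0 0 0 0;-5 2 174.5 0 0 0 0;-5 2 174.5 0 0 0 0'; python3 -m jog '0 0 0 0 0 0 -1;0 0 0 0 0 0 -1;0 0 0 0 0 0 -1;0 0 0 0 0 0 -1;0 0 0 0 0 0 -1;0 0 0 0 0 0 -1'; python3 -m jog '0 0 -20 0 0 0 -1;0 0 -60 0 0 0 -1;0 0 -105 0 0 0 -1;0 0 -105 0 0 0 -1;0 0 -105 0 0 0 -1'; python3 -c "
from h import *
st();go(522.5,146.5,72,np.radians(91.1))"
```

```text
clock: 30.32
eef_pos: [636.4, -180.6, 26.8]
tool_rot: [3.14, 0.0, 1.401]
force: [0.3, 0.7, 0.3]
width: 42.8
clock: 31.08
eef_pos: [636.2, -180.7, 26.8]
tool_rot: [3.14, 0.0, 1.401]
force: [-1.0, -1.1, 6.0]
width: 22.9
clock: 31.7
eef_pos: [635.0, -180.3, 130.7]
tool_rot: [-3.141, -0.0, 1.401]
force: [0.1, -0.5, -2.5]
width: 23.2
t 31.7 p [ 635.  -180.3  130.7] rpy [-179.95   -0.     80.29] F [ 0.1 -0.5 -2.5] w 23.2 q [ 0.29  0.76 -0.1   1.57  0.09  0.82 -0.02]
shift [ 303.2 -165.9   58.9] rot [ -0.1  -0.  -10.8]
```

```bash
python3 -m jog '50 -28 0 0 0 -5 -1;100 -55 0 0 0 -10.8 -1;150 -83 0 0 0 -10.8 -1;200 -110 0 0 0 -10.8 -1;250 -138 0 0 0 -10.8 -1;301.5 -166 0 0 0 -10.8 -1;301.5 -166 30 0 0 -10.8 -1;301.5 -166 57 0 0 -10.8 -1'; python3 -m jog '0 0 0 0 0 0 -1;0 0 0 0 0 0 -1;0 0 0 0 0 0 -1;0 0 0 0 0 0 -1'
python3 - <<'E'
from h import *
st(); d=grab('wrist'); save(d,'w15'); pickle.dump(d,open('w15.pkl','wb'))
s=ctrl.read_state(); held(d,'ell',s['eef_pos'][2]-26.8,[522,147,.019])
im=d['image']
cv2.imwrite('pics/w15z.png',cv2.resize(np.clip(im[120:250,170:350][...,::-1].astype(float)*1.8,0,255).astype(np.uint8),None,fx=4.4,fy=4.4,interpolation=cv2.INTER_NEAREST))
E
```

```text
clock: 32.7
eef_pos: [521.3, 145.6, 72.0]
tool_rot: [-3.139, 0.001, 1.593]
force: [-0.6, -0.5, -2.1]
width: 23.1
clock: 33.2
eef_pos: [523.4, 144.7, 74.6]
tool_rot: [3.14, -0.0, 1.589]
force: [-0.2, 0.2, -2.4]
width: 22.4
t 33.2 p [523.4 144.7  74.6] rpy [ 1.7992e+02 -3.0000e-02  9.1070e+01] F [-0.2  0.2 -2.4] w 22.4 q [-0.26  0.71 -0.09  1.95  0.13  0.49 -0.42]
held ell [524.4 148.2] yaw 1.31 cost 0.058 px 6291.0 z foot top 68.3
```

View pics/w15z.png

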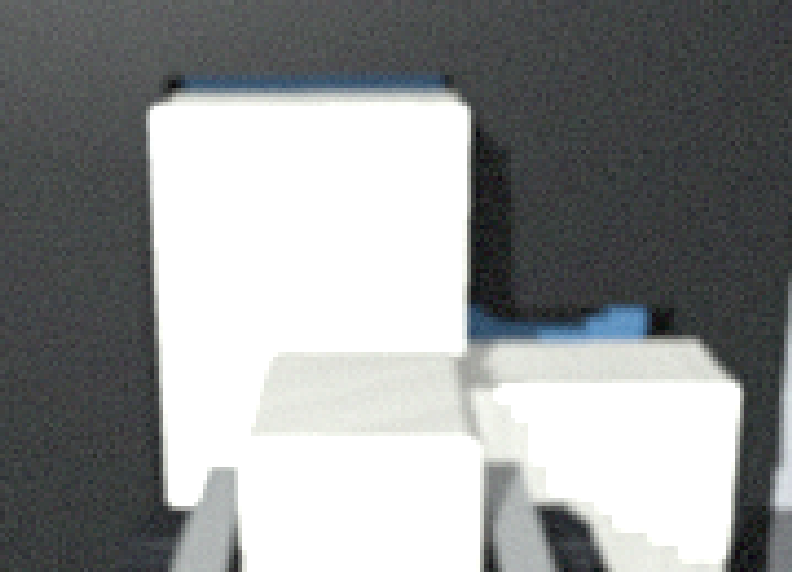

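View pics/w15.png

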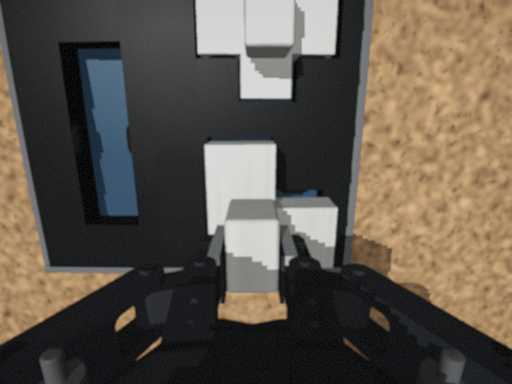

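```bash
python3 - <<'E'
from h import *
d=pickle.load(open('w15.pkl','rb'))
f=lambda zx,zy:(170+zx/4.4,120+zy/4.4); z=47.8
c,s=np.cos(.02),np.sin(.02); Rr=np.array([[c,-s],[s,c]])
def ctr(uv,zz,loc): 
    P=onz(d,np.array(f(*uv)),zz)[:2]; return (P-Rr@np.array(loc)).round(1)
print('foot: ',ctr((148,104),z+20,(-24,46)),ctr((470,104),z+20,(12,46)),ctr((741,382),z+20,(46,12)))
print('cut: ',ctr((164,77),32,(-26.5,48.5)),ctr((455,77),32,(14.5,48.5)),ctr((674,307),32,(48.5,14.5)))
E
```

```text
foot:  [523.9 148.9] [525.2 148.9] [525.3 149. ]
cut:  [523.1 146.4] [523.6 146.4] [523.1 146.4]
```

```bash
python3 -m jog '-2.4 -1.4 4 0 0 0 -1;-2.4 -1.4 9 0 0 0 -1;-2.4 -1.4 14 0 0 0 -1;-2.4 -1.4 18 0 0 0 -1;-2.4 -1.4 21 0 0 0 -1;-2.4 -1.4 21 0 0 0 -1'; python3 -m jog '0 0 3 0 0 0 -1;0 0 6 0 0 0 -1;0 0 6 0 0 0 -1'
```

```text
clock: 34.0
eef_pos: [522.1, 142.7, 52.7]
tool_rot: [3.141, -0.001, 1.59]
force: [1.1, 2.2, -1.8]
width: 23.2
clock: 34.38
eef_pos: [521.6, 142.4, 46.5]
tool_rot: [3.142, -0.0, 1.59]
force: [1.6, 2.0, -4.0]
width: 23.2
```

```bash
python3 -m jog '0 0 3 0 0 0 -1;0 0 6 0 0 0 -1;0 0 8 0 0 0 -1;0 0 8 0 0 0 -1'; python3 -m jog '0 0 3 0 0 0 -1;0 0 3 0 0 0 -1;0 0 3 0 0 0 -1'
```

```text
clock: 34.88
eef_pos: [521.5, 142.3, 38.8]
tool_rot: [-3.142, 0.0, 1.59]
force: [1.3, 0.4, 1.3]
width: 22.8
clock: 35.25
eef_pos: [521.5, 142.3, 38.7]
tool_rot: [3.141, 0.0, 1.59]
force: [-5.8, -1.4, 29.1]
width: 23.3
```

Home. I'll release it, back off and check everything.

```bash
python3 -m jog '0 0 -2.5 0 0 0 -1;0 0 -2.5 0 0 0 0.1;0 0 -2.5 0 0 0 0.1;0 0 -2.5 0 0 0 0.1;0 0 -40 0 0 0 0.1;0 0 -90 0 0 0 0.1;0 0 -130 0 0 0 0.1;0 0 -182 0 0 0 0.1'; python3 -m jog '0 -30 0 0 0 0 1;0 -60 0 0 0 0 1;0 -60 0 0 0 0 1;0 -60 0 0 0 0 1';
python3 - <<'E'
from h import *
st(); d=grab('wrist'); save(d,'w16'); pickle.dump(d,open('w16.pkl','wb'))
C=cloud(d)
t=grab('top'); save(t,'t16'); Ct=cloud(t)
for n,(x,y) in {'ell':(523,146),'cross4':(531,259),'fork':(418,342)}.items():
    for nm,c in (('w',C),('t',Ct)):
        m=(abs(c[...,0]-x)<60)&(abs(c[...,1]-y)<60)
        tang=m&(abs(c[...,0]-x)<8)&(abs(c[...,1]-y)<14)&(c[...,2]>45)&(c[...,2]<90)
        print(n,nm,'tang top',np.median(c[...,2][tang]) if tang.any() else None, tang.sum(), end=' | ')
    print()
ball(t,np.array([562.,-346,140.]))
m=(Ct[...,2]>20)&(Ct[...,2]<62)&(abs(Ct[...,0]-560)<48)&(abs(Ct[...,1]+204)<50); print('cell',cv2.minEnclosingCircle(Ct[m][:,:2].astype(np.float32)))
# foot top heights from wrist for ell
m=(np.array(d['image']).min(-1)>120)
q=C[m&(abs(C[...,0]-523)<55)&(abs(C[...,1]-146)<55)&(C[...,2]>20)&(C[...,2]<45)]; A=np.c_[q[:,:2]-q[:,:2].mean(0),np.ones(len(q))]; print('ell foot plane',np.linalg.lstsq(A,q[:,2],rcond=None)[0],len(q))
E
```

```text
clock: 36.25
eef_pos: [520.7, 141.9, 218.5]
tool_rot: [-3.14, 0.001, 1.59]
force: [0.7, -0.8, -0.2]
width: 47.0
clock: 36.75
eef_pos: [462.4, 141.2, 217.9]
tool_rot: [3.141, -0.0, 1.59]
force: [-0.0, 0.6, 0.1]
width: 85.4
t 36.75 p [462.4 141.2 217.9] rpy [ 1.7994e+02 -1.0000e-02  9.1080e+01] F [-0.   0.6  0.1] w 85.4 q [-0.26  0.41 -0.14  1.98  0.08  0.75 -0.42]
ell w tang top 66.90132121740209 415 | ell t tang top 66.63609507327124 48 | 
cross4 w tang top 66.6962042685818 542 | cross4 t tang top None 0 | 
fork w tang top None 0 | fork t tang top 67.9598279556451 59 | 
ball 0 [ 562. -346.  140.] unit xy [39.  38.7] res nan
cell ((560.027587890625, -205.17088317871094), 33.861122131347656)
ell foot plane [-8.65443988e-03 -1.24482670e-03  3.26455868e+01] 2212h.py:46: RuntimeWarning: Mean of empty slice.
  print('ball',m.sum(),c.round(1),'unit xy',u.round(1),'res',np.abs(f.fun).mean().round(2))
  ret = ret.dtype.type(ret / rcount)
```

View pics/w16.png

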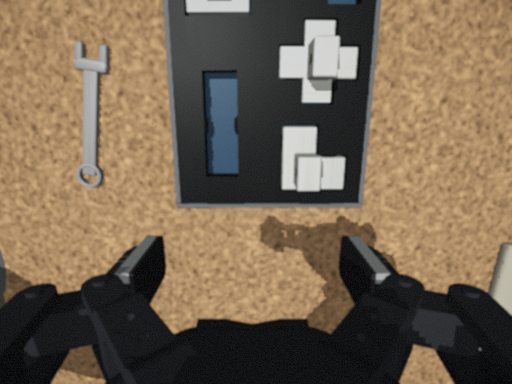

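View pics/t16.png

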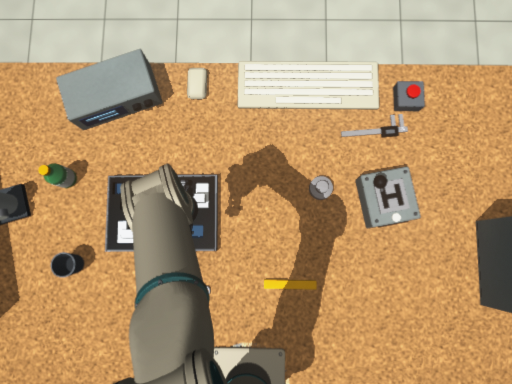

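```bash
python3 -m jog '50 20 0 0 0 0 1;100 20 0 0 0 0 1;150 20 0 0 0 0 1;170 20 0 0 0 0 1;170 20 0 0 0 0 1;170 20 0 0 0 0 1'
python3 - <<'E'
from h import *
d=grab('wrist'); save(d,'w17'); C=cloud(d); im=d['image']
for n,(x,y) in {'ell':(523,146),'cross4':(531,259),'fork':(418,342)}.items():
    k=(abs(C[...,0]-x)<55)&(abs(C[...,1]-y)<55)&(im.min(-1)>110)
    z=C[...,2]; tg=k&(z>55)&(z<80); ft=k&(z>22)&(z<42)
    fo=(abs(C[...,0]-x)<60)&(abs(C[...,1]-y)<60)&(im.max(-1)<60)&(z>22)&(z<42)
    q=C[ft]; pl=np.linalg.lstsq(np.c_[q[:,:2]-q[:,:2].mean(0),np.ones(len(q))],q[:,2],rcond=None)[0] if len(q)>50 else None
    print(n,'tang',np.median(z[tg]).round(1) if tg.any() else None,'foot plane',None if pl is None else pl.round(3),'foam near',np.median(z[fo]).round(1))
for f in ('top0.pkl',):
    t0=pickle.load(open(f,'rb')); t1=grab('top')
    for t in (t0,t1):
        Ct=cloud(t); m=(Ct[...,2]>20)&(Ct[...,2]<62)&(abs(Ct[...,0]-560)<48)&(abs(Ct[...,1]+204)<50); print('cell',cv2.minEnclosingCircle(Ct[m][:,:2].astype(np.float32)))
    m=(Ct[...,2]>125)&(Ct[...,2]<175)&(abs(Ct[...,0]-560)<50)&(abs(Ct[...,1]+350)<50); q=Ct[m]; f=least_squares(lambda p:np.linalg.norm(q-p,axis=1)-18,[562,-346,140],loss='soft_l1'); print('ball',f.x)
E
```

```text
clock: 37.6
eef_pos: [478.9, 309.1, 217.5]
tool_rot: [-3.141, 0.002, 1.587]
force: [0.1, -0.6, 0.3]
width: 85.0
ell tang 66.6 foot plane [-1.6000e-02 -1.4000e-02  3.2596e+01] foam near 32.4
cross4 tang 66.4 foot plane [-1.600e-02 -7.000e-03  3.238e+01] foam near 32.4
fork tang 67.2 foot plane [ 2.8000e-02 -1.0000e-03  3.2477e+01] foam near 32.5
cell ((560.313232421875, -205.4608612060547), 34.18304443359375)
cell ((559.8274536132812, -205.8074493408203), 34.46257781982422)
ball [ 561.09278727 -346.6706608   139.97804471]
```

View pics/w17.png

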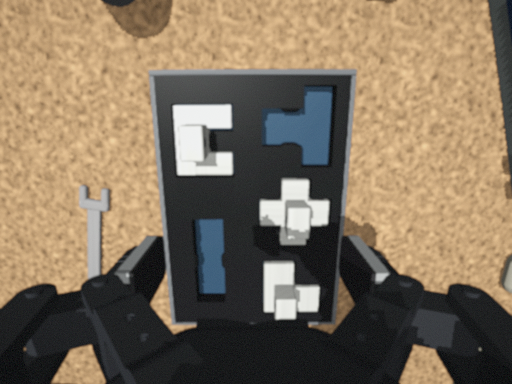

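The feet match the foam height, but the fork's fitted plane shows a small slope. I'll check that more carefully.

```bash
python3 - <<'E'
from h import *
d=grab('wrist'); C=cloud(d); z=C[...,2]
def med(x0,x1,y0,y1,c,yaw=.022):
    dx=C[...,0]-c[0]; dy=C[...,1]-c[1]; lx=np.cos(yaw)*dx+np.sin(yaw)*dy; ly=-np.sin(yaw)*dx+np.cos(yaw)*dy
    k=(lx>x0)&(lx<x1)&(ly>y0)&(ly<y1)&(z>20)&(z<80); return np.median(z[k]).round(2),z[k].std().round(2),k.sum()
c=(418.4,342)
print('prongs',med(22,35,19,34,c),med(22,35,-34,-19,c)); print('back',med(-21,-8,23,35,c),med(-21,-8,-35,-23,c)); print('tang',med(-8,8,-14,14,c),'edges of tang +-x',med(-9,-4,-10,10,c),med(4,9,-10,10,c))
print('foam l/r',med(-34,-29,-30,30,c),med(44,55,-30,30,c))
c=(531.5,259)
print('cross',med(22,36,-11,11,c),med(-36,-22,-11,11,c),med(-11,11,24,36,c))
E
```

```text
prongs (np.float64(33.16), np.float64(0.77), np.int64(164)) (np.float64(33.34), np.float64(0.75), np.int64(152))
back (np.float64(33.09), np.float64(0.75), np.int64(146)) (np.float64(33.5), np.float64(0.75), np.int64(124))
tang (np.float64(67.26), np.float64(0.72), np.int64(440)) edges of tang +-x (np.float64(67.3), np.float64(0.76), np.int64(101)) (np.float64(67.26), np.float64(0.82), np.int64(98))
foam l/r (np.float64(32.5), np.float64(0.75), np.int64(243)) (np.float64(32.42), np.float64(0.73), np.int64(533))
cross (np.float64(32.58), np.float64(0.83), np.int64(203)) (np.float64(32.9), np.float64(0.67), np.int64(197)) (np.float64(32.75), np.float64(0.78), np.int64(188))
```

The fork is level but reads about 0.5 mm prouder than the plus. A gentle press on its tang top with shut fingers will settle whether it's fully home.

```bash
python3 -m jog '32 -31 0 0 0 0 -1;32 -62 20 0 0 0 -1;32 -62 70 0 0 0 -1;32 -62 120 0 0 0 -1;32 -62 138 0 0 0 -1;32 -62 142 0 0 0 -1;32 -62 142 0 0 0 -1;32 -62 142 0 0 0 -1'
```

```text
clock: 38.75
eef_pos: [416.5, 342.7, 77.0]
tool_rot: [3.14, -0.001, 1.589]
force: [-0.0, -0.4, -0.0]
width: 0.2
```

```bash
python3 -m jog '-1 0 4 0 0 0 -1;-1 0 8 0 0 0 -1;-1 0 10 0 0 0 -1;-1 0 10 0 0 0 -1'; python3 -m jog '0 0 1.5 0 0 0 -1;0 0 3 0 0 0 -1;0 0 3 0 0 0 -1'
```

```text
clock: 39.25
eef_pos: [415.6, 341.2, 66.1]
tool_rot: [-3.141, 0.0, 1.59]
force: [-1.6, -0.3, 4.9]
width: 0.1
clock: 39.62
eef_pos: [415.6, 341.2, 65.9]
tool_rot: [3.141, 0.0, 1.59]
force: [-5.5, -5.0, 32.1]
width: 0.5
```

The tang top is hard at 66.0 mm, which is exactly home. I'll retract, then take a last look and hand in.

```bash
python3 -m jog '0 0 -30 0 0 0 -1;0 0 -80 0 0 0 -1;0 0 -130 0 0 0 -1;0 0 -160 0 0 0 -1;-40 0 -160 0 0 0 0.5;-80 0 -160 0 0 0 0.5;-80 0 -160 0 0 0 0.5;-80 0 -160 0 0 0 0.5'
python3 - <<'E'
from h import *
st(); d=grab('wrist'); save(d,'w18'); t=grab('top'); save(t,'t18')
E
```

```text
clock: 40.62
eef_pos: [417.3, 262.0, 222.9]
tool_rot: [3.141, -0.001, 1.59]
force: [-0.2, 0.2, 0.2]
width: 63.4
t 40.62 p [417.3 262.  222.9] rpy [ 1.7998e+02 -6.0000e-02  9.1100e+01] F [-0.2  0.2  0.2] w 63.4 q [-0.51  0.42 -0.15  1.95  0.09  0.77 -0.69]
```

View pics/w18.png

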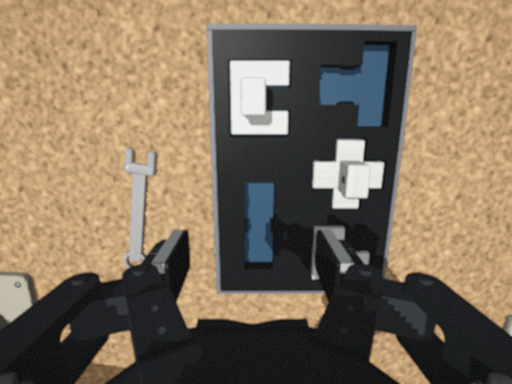

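View pics/t18.png

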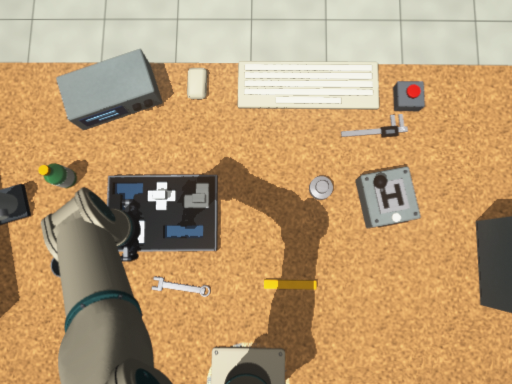

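The wrist view shows the fork at (260,98), the plus at (348,175) and the L at (335,250), all seated. The top view shows the knob forward left at (380,180) and the load cell still at (321,187).

```bash
python3 -c "
from cell import ctrl
print(ctrl.finish_job())"
```

```text
the job is handed in; nothing more can be done
None
```

The bench is shut down and handed in at about 41 s. The lever is in the forward left slot, and all three fixtures on the bench (fork, plus and L) are pressed home.

- **Lever:** I moved it first, from rear right across neutral to forward left. On release the wrist camera put the knob at (38.6, 38.3) mm in unit axes, where full travel is about 39. The later top view agreed to within about 1 mm.
- **Fixtures:** No T or bar was on the bench. The L had been knocked aside before I reached it, so I located it again and then seated it. Each fixture stopped hard at its expected height under 22–29 N.
- **Flushness:** The feet of the plus and L read within about 0.5 mm of the foam surface. The cameras showed the fork about 0.8 mm proud, but it was level. I pressed its tang top with shut fingers up to 32 N; it was already solid at 66.0 mm, the nominal home height, so I put the difference down to camera error.
- **Load cell:** It did not move, with the top view before and after agreeing to about 0.6 mm.
- **Failed checks:** One fork outline fit and one top-view knob fit returned no usable result. The height measurements and a second knob fit replaced them.

At hand-in the gripper was clear of everything, with the force reading near zero.

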